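# Hang the retainers to dry and stack the bracket cases

## Robot

A 6-joint arm with a two-finger parallel gripper is mounted at the origin on the work surface. World frame = base frame: x ahead of the robot, y to its left, z up, the work surface at z = 0. Lengths are in mm, angles in degrees, forces in N, time in s.
With the tool pointing down it reaches from about 300 to 850 mm from the base axis. Payload 4.2 kg.
Tool frame: the origin (TCP) lies on the centre line of the jaws, within the pads' length; the fingertips stand 14 mm ahead of it and the grasp point (between the pads) lies 5 mm behind it; z points along the fingers, y is the line along which they close (so a half turn about z gives the same grasp; the last joint's range is limited). The gripper opens to 91 mm and grips with 3 to 60 N. Pads are 32 mm wide; open, the fingers measure 118 mm over their backs; the gripper's body (76 mm by 178 mm) begins 60 mm behind the grasp point.
Start: joints at [-72.938, 18.312, 89.639, -0, 72.044, -1.146], TCP at [179.678, -546.221, 227.976] pointing down, gripper open.
Joint ranges: [-177.97, 177.97], [-48.28, 115.42], [12.27, 149.76], [-77.06, 257.06], [2.81, 150.46], [-146.56, 146.56]. Speed limits (degrees/s): [147.25, 147.25, 180, 180, 180, 180].

## Interface

Orientations are given as [roll, pitch, yaw] about the fixed x, y, z axes, in that order (R = Rz(yaw) Ry(pitch) Rx(roll)).
In Python, from workcell import * gives the robot as it stands. The module is installed in compiled form; this text tells all that it offers.
- The arm moves only by the shell command python3 -m crank 'ROWS' [FORCE]. ROWS is JSON, a list of rows, each an object of numbers: "grip": the finger opening in m, from 0 to 0.0912; "x", "y", "z": the shift along the tool's x, y, z in m; "yaw": the turn about the tool's z in rad. In form: [{"grip": .., "x": .., "y": .., "z": .., "yaw": ..}, ...]. A call has exactly 5 rows; each row is the pose to reach, as a shift and turn from the pose commanded when the call began, along the tool's axes at that moment; what a row does not reach only later rows make up. A row lasts 1/12 s, in which the tool goes at most 41.7 mm and 7.16 degrees, less where a joint would pass 70% of its speed; a pose out of reach is approached as far as the arm can. A call with a gripper value outside its range is refused whole. The fingers move at their own pace and stop on an object; FORCE is the grip in N (left out, the last holds). Time passes only in rows, so rows that repeat a pose let the fingers close, or fill a call up. It gives the time, the measured TCP pose, the force, the opening and the grip force at its end, in the units of the state.
- state(): the state, without advancing time (a new reading comes with each control period).
- grab_frame(name): name is "scene" or "side" or "wrist"; returns the picture (480x640x3 uint8, red, green, blue); there is no depth.
- camera_model(name): a dict with "intrinsics" (3x3 intrinsics, pixels), "R" (3x3) and "t" (3): a world point X has camera coordinates R X + t. Camera axes: x right, y down, z forward; pixel columns grow to the right and rows downward; lengths in mm; the calibration is good to about 2 mm. A picture is of the moment at which its call begins: read the wrist's pose just before it. camera_model takes no time and is no camera call; for the wrist camera it gives the pose at the moment of the call.
- job_done(): hands the job in; it is judged then, once.
The state is a dict: "time_s": time; "qpos": joint angles; "qvel": joint speeds; "effort": joint torques, N m; "ee_pos": TCP position; "ee_rot": TCP orientation; "force": force on the tool from outside, world axes, zero at the start; "torque": the same for the moment, N m; "gripper_width": finger opening in mm; "gripper_force": force on a finger pad.
Only numpy, scipy, OpenCV 4.12 (cv2) and the standard library are available. Lean on these libraries where they do the work, as an engineer would, in place of code of your own. Each camera call takes 0.05 s, during which the arm holds its last target. There are 200 camera calls.

## Task

Take every pink retainer out of its clip holder and hang it astride the drying bar, resting freely on the bar between its posts and not touching another retainer; once all of them hang there, press the dryer's green start button fully down. Also stack all the closed bracket cases squarely on the violet pad in one upright column, flush with each other and lined up with the pad, in any order. Leave the other things on the counter where they are.

Things in the scene. Friction and masses are not known exactly. Their poses are not given: they have to be found in the camera images.
- retainer_a: pink retainer: rigid upside-down U, 58 wide (x), 16 thick (y), 52 high (z up), legs 11 wide, gap 36 wide and 40 high; origin under its centre at foot level, 8 mm above the counter while in its clip holder (black base, two steel plates 34 wide on either side of its thickness, up to 36 mm above the counter): draw it straight up, held by the legs' outer faces. May be absent.
- retainer_a_seat (a point): the middle of the underside of the crown of retainer_a (40 mm above its origin), which rests on the bar when hung
- retainer_b: pink retainer: rigid upside-down U, 58 wide (x), 16 thick (y), 52 high (z up), legs 11 wide, gap 36 wide and 40 high; origin under its centre at foot level, 8 mm above the counter while in its clip holder (black base, two steel plates 34 wide on either side of its thickness, up to 36 mm above the counter): draw it straight up, held by the legs' outer faces. May be absent.
- retainer_b_seat (a point): the middle of the underside of the crown of retainer_b (40 mm above its origin), which rests on the bar when hung
- retainer_c: pink retainer: rigid upside-down U, 58 wide (x), 16 thick (y), 52 high (z up), legs 11 wide, gap 36 wide and 40 high; origin under its centre at foot level, 8 mm above the counter while in its clip holder (black base, two steel plates 34 wide on either side of its thickness, up to 36 mm above the counter): draw it straight up, held by the legs' outer faces. May be absent.
- retainer_c_seat (a point): the middle of the underside of the crown of retainer_c (40 mm above its origin), which rests on the bar when hung
- dryer: white drying unit, fixed: origin under the middle of its drip tray (100 x 270, 8 mm floor); along its y a horizontal steel bar, 10 mm diameter, axis 120 mm above the counter, between two 12 mm posts at y = -120 and +120 (tops at 125 mm); at y = +175 a fan box 100 x 75 x 70 high with the green start button on top
- bar_mid (a point): middle of the drying bar's axis; its y axis runs along the bar, z up
- start (a joint): travel of the green start button, m: 0 released, 0.006 fully down (about 5 N); it springs back
- start_top (a point): centre of the top face of the start button (28 mm diameter, pressed downwards)
- pad: violet silicone storage pad, fixed, 72 (x) by 100 (y) by 4 high; origin at the centre of its underside
- case_a: closed light blue bracket case with a white paper patch on its lid, 64 (x) by 92 (y) by 24 high, about 90 g; origin at the centre of its underside. May be absent.
- case_b: closed light green bracket case with a white paper patch on its lid, 64 (x) by 92 (y) by 24 high, about 90 g; origin at the centre of its underside. May be absent.
- case_c: closed yellow bracket case with a white paper patch on its lid, 64 (x) by 92 (y) by 24 high, about 90 g; origin at the centre of its underside. May be absent.
- case_d: closed orange bracket case with a white paper patch on its lid, 64 (x) by 92 (y) by 24 high, about 90 g; origin at the centre of its underside. May be absent.
- hemostat: gold-toned hemostat lying flat, 145 long (x), 8 high; bystander, to be left alone; origin at the centre of its underside
- finger_rest: violet silicone finger rest, 50 x 30 x 30 high; bystander, to be left alone; origin at the centre of its underside
- gauge: steel measuring gauge lying flat, 110 long (x), 8 high; bystander, to be left alone; origin at the centre of its underside
- round_tin: round aluminium tin, 59 diameter, 24 high; bystander, to be left alone; origin at the centre of its underside
- adhesive_jar: small adhesive jar, 44 diameter, 50 high; bystander, to be left alone; origin at the centre of its underside
- rinse_cup: blue rinse cup, 66 diameter, 70 high; bystander, to be left alone; origin at the centre of its underside
Things that resemble listed ones, but are neither listed nor needed, are in the scene too. What is meant by the pad is not red, and is the smaller of those in its own colour.

How it is judged:
By the outcome, as a careful person would: the job done as asked, in the order asked, and still so for the second after the job is handed in, with the robot touching nothing.
Of retainer_a, retainer_b, retainer_c only 2 to 3 are there at a start; the rules pass over those that are not, and their reading is None.
Of case_a, case_b, case_c, case_d only 3 to 4 are there at a start; the rules pass over those that are not, and their reading is None.
At some moment in a run one of case_a, case_b, case_c, case_d may be knocked a few centimetres aside while the robot is not near it.
It also fails if it takes over 210 s, if anything falls off the work surface, if the arm or the gripper's body presses on something with over 40 N, if the wrist force passes 120 N, or if a joint passes its speed limit or range.

## Working session

There is one attempt and no reset: what is moved stays moved. The work goes in short steps, Python scripts to look and compute and a shell command to move; the robot and the scene stay as the last step left them, time stands still between calls to the robot, and variables do not carry over. Pictures are saved under pics/ and viewed, at most 14 in all, crops included, and the job is handed in when it is done.

```bash
mkdir -p pics
python3 - <<'E'
from workcell import *
import cv2,json
for n in ["scene","side"]:
    f=grab_frame(n); cv2.imwrite(f"pics/{n}0.png",f[:,:,::-1]); m=camera_model(n); print(n,m)
s=state();print(s['time_s'],s['ee_pos'],s['ee_rot'],s['gripper_width'],s['force'])
E
```

```text
scene {'intrinsics': array([[468.08843857,   0.        , 314.03606525],
       [  0.        , 468.08843857, 236.92204246],
       [  0.        ,   0.        ,   1.        ]]), 'R': array([[-0.09777298,  0.99515431,  0.0104084 ],
       [ 0.85245201,  0.0891406 , -0.51515   ],
       [-0.51358156, -0.04149509, -0.85703684]]), 't': array([  63.44456501, -407.0926811 , 1479.4617584 ])}
side {'intrinsics': array([[584.57882842,   0.        , 318.35681347],
       [  0.        , 584.57882842, 244.35662431],
       [  0.        ,   0.        ,   1.        ]]), 'R': array([[-0.89168511, -0.45211805,  0.02206657],
       [-0.26535563,  0.48260695, -0.83467174],
       [ 0.36672068, -0.75011986, -0.5503055 ]]), 't': array([ 449.75082844,  232.44915882, 1092.08859057])}
0.1 [ 179.54381158 -545.80173785  227.19828433] [-1.79909355e+02 -1.45977869e-03  1.82074708e+01] 91.53182547425337 [ 0.11034181 -0.4218272   0.23838341]
```

View pics/scene0.png

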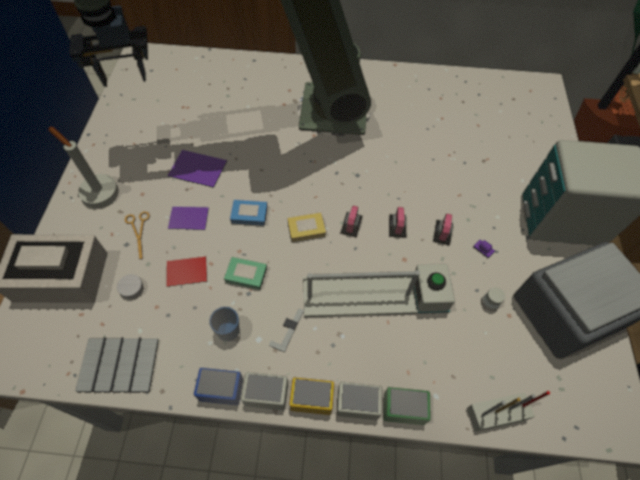

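View pics/side0.png

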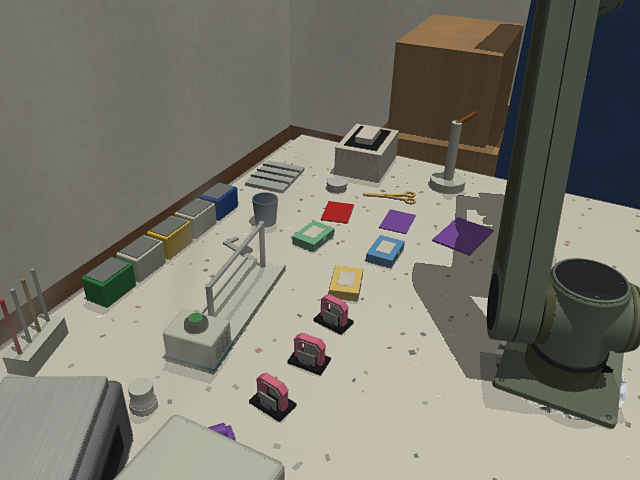

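The scene view shows:
- **Violet mats:** a small one at (189,218) and a large one at (198,168). A red one is at (187,271). The small violet one fits "the pad".
- **Cases with a white patch:** blue (249,212), yellow (307,227) and green (246,272). The trays along the bottom edge (218,385 to 408,405) have no patch.
- **Retainers:** three, at (352,220), (399,222) and (444,228).
- **Dryer:** bar from (305,275) to (418,275), button at (437,281).

Next I'll measure these positions.

```bash
cat > vis.py <<'E'
from workcell import *
import cv2, numpy as np
def ray(m,uv,z):
    uv=np.atleast_2d(np.float64(uv)); z=np.broadcast_to(z,len(uv))
    K,R,t=(np.array(m[k]) for k in("intrinsics","R","t"))
    d=np.c_[uv,np.ones(len(uv))]@np.linalg.inv(K).T@R; c=-R.T@t
    return c+d*((z-c[2])/d[:,2])[:,None]
def proj(m,X):
    K,R,t=(np.array(m[k]) for k in("intrinsics","R","t")); p=(np.atleast_2d(X)@R.T+t)@K.T
    return p[:,:2]/p[:,2:]
def grab(n,name=None):
    m=camera_model(n); f=grab_frame(n)
    if name: cv2.imwrite(f"pics/{name}.png",f[:,:,::-1])
    return m,f
def rects(m,f,lo,hi,z,amin=60):
    """colour blobs (HSV range) cast to the plane z: centre, size, long-side yaw, pixel"""
    hsv=cv2.cvtColor(f,cv2.COLOR_RGB2HSV); mk=cv2.inRange(hsv,np.array(lo),np.array(hi))
    cs,_=cv2.findContours(mk,cv2.RETR_EXTERNAL,cv2.CHAIN_APPROX_NONE); out=[]
    for c in cs:
        if cv2.contourArea(c)<amin: continue
        P=ray(m,c[:,0,:],z)[:,:2]; (cx,cy),(w,h),a=cv2.minAreaRect(np.float32(P))
        if w<h: w,h,a=h,w,a+90
        a=(a+90)%180-90
        out.append((round(cx,1),round(cy,1),round(w),round(h),round(a,1),c[:,0].mean(0).round()))
    return out
COL=dict(violet=([128,80,40],[150,255,255]),blue=([98,120,80],[112,255,255]),green=([60,100,60],[85,255,255]),
 yellow=([20,110,110],[32,255,255]),pink=([165,70,90],[179,255,255]))
E
python3 - <<'E'
from vis import *
for n in("scene","side"):
    m,f=grab(n)
    for c,z in(("violet",4),("blue",24),("green",24),("yellow",24),("pink",50)):
        for r in rects(m,f,*COL[c],z): 
            if 250<r[0]<900: print(n,c,r)
    if n=="scene": cv2.imwrite("pics/crop0.png",cv2.resize(f[140:320,120:500],None,fx=2.1,fy=2.1,interpolation=2)[:,:,::-1])
s=state(); mw=camera_model("wrist"); c=-np.array(mw["R"]).T@mw["t"]; print("wrist cam",c, s["ee_pos"],mw["R"],mw["intrinsics"])
E
```

```text
scene violet (467.4, 427.9, 43, 35, 49.8, array([484., 248.]))
scene violet (455.8, -358.7, 95, 68, -85.5, array([188., 218.]))
scene violet (286.1, -373.0, 137, 98, 79.9, array([198., 168.]))
scene blue (430.9, -196.9, 85, 57, -88.9, array([249., 213.]))
scene green (580.6, 297.2, 28, 24, -84.1, array([437., 279.]))
scene yellow (883.7, 17.6, 92, 60, -89.9, array([312., 394.]))
scene yellow (460.1, -40.1, 89, 62, -73.0, array([306., 225.]))
scene pink (432.7, 320.7, 60, 20, -12.1, array([447., 223.]))
scene pink (424.6, 202.1, 60, 18, 0.4, array([400., 217.]))
scene pink (433.4, 77.8, 60, 18, -12.3, array([352., 215.]))
side violet (469.2, 408.8, 49, 21, -0.4, array([223., 430.]))
side violet (283.3, -368.7, 147, 102, 79.7, array([463., 235.]))
side violet (453.0, -353.7, 100, 71, -85.3, array([397., 221.]))
side blue (424.5, -192.0, 91, 62, -88.9, array([385., 248.]))
side green (665.4, 223.0, 25, 23, -53.6, array([195., 317.]))
side yellow (455.3, -35.0, 92, 63, -72.7, array([346., 279.]))
side pink (415.6, 330.5, 87, 32, -30.1, array([277., 389.]))
side pink (406.8, 210.2, 88, 39, -26.9, array([314., 345.]))
side pink (414.7, 91.1, 97, 39, -37.2, array([338., 307.]))
wrist cam [ 254.62070753 -521.20462415  383.11518132] [ 179.6051259  -545.95418098  227.46768156] [[ 3.12048045e-01 -9.50066318e-01 -9.56010217e-05]
 [-9.12971356e-01 -2.99892094e-01  2.76673156e-01]
 [-2.62886516e-01 -8.62480365e-02 -9.60964076e-01]] [[392.01304977   0.         322.57530609]
 [  0.         392.01304977 238.94133847]
 [  0.           0.           1.        ]]
```

View pics/crop0.png

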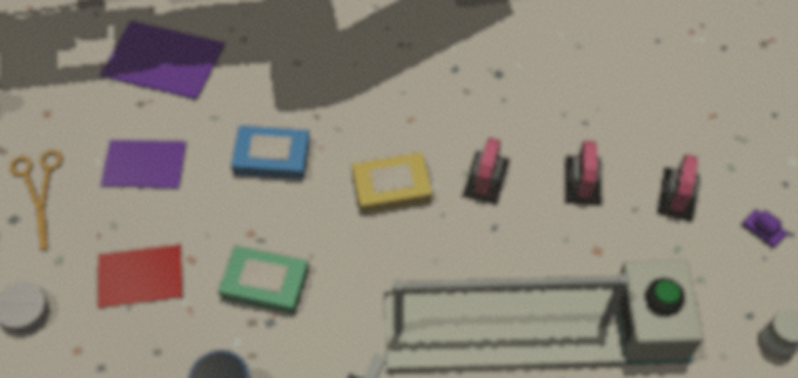

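The crop confirms the targets. The small violet mat at scene px (189,218), 68×95 mm, is the pad; the other violet one is about 140×100 mm. The three patch-lidded cases are blue, yellow and green. Next I'll move to a viewpoint above the pad and cases.

```bash
cat >> vis.py <<'E'
def plan(*wps,start=None):
    """tool-axis moves (m, rad) for waypoints (x,y,z[,yaw]) in turn, split into calls within 5-row limits"""
    s=state(); p=np.array(start[:3] if start else s["ee_pos"]); yaw=start[3] if start else s["ee_rot"][2]
    print("at",p.round(1),round(yaw,2))
    for w in wps:
        t=np.array(w[:3],float); ty=w[3] if len(w)>3 else yaw
        n=int(max(1,np.ceil(np.linalg.norm(t-p)/195),np.ceil(abs(ty-yaw)/34)))
        d=(t-p)/n; dy=(ty-yaw)/n
        for i in range(n):
            a=np.radians(yaw); c,s_=np.cos(a),np.sin(a)
            print(w,"| x %.4f y %.4f z %.4f yaw %.4f"%((d[0]*c+d[1]*s_)/1e3,(d[0]*s_-d[1]*c)/1e3,-d[2]/1e3,-np.radians(dy)))
            yaw+=dy
        p=t
E
python3 - <<'E'
from vis import *
plan((490,-168,260,90))
E
```

```text
at [ 179.6 -546.   227.5] 18.21
(490, -168, 260, 90) | x 0.1377 y -0.0873 z -0.0108 yaw -0.4177
(490, -168, 260, 90) | x 0.1612 y -0.0240 z -0.0108 yaw -0.4177
(490, -168, 260, 90) | x 0.1571 y 0.0435 z -0.0108 yaw -0.4177
```

```bash
python3 -m crank '[{"grip":0.091,"x":0.1377,"y":-0.0873,"z":-0.0108,"yaw":-0.4177},{"grip":0.091,"x":0.1377,"y":-0.0873,"z":-0.0108,"yaw":-0.4177},{"grip":0.091,"x":0.1377,"y":-0.0873,"z":-0.0108,"yaw":-0.4177},{"grip":0.091,"x":0.1377,"y":-0.0873,"z":-0.0108,"yaw":-0.4177},{"grip":0.091,"x":0.1377,"y":-0.0873,"z":-0.0108,"yaw":-0.4177}]'
python3 -m crank '[{"grip":0.091,"x":0.1612,"y":-0.024,"z":-0.0108,"yaw":-0.4177},{"grip":0.091,"x":0.1612,"y":-0.024,"z":-0.0108,"yaw":-0.4177},{"grip":0.091,"x":0.1612,"y":-0.024,"z":-0.0108,"yaw":-0.4177},{"grip":0.091,"x":0.1612,"y":-0.024,"z":-0.0108,"yaw":-0.4177},{"grip":0.091,"x":0.1612,"y":-0.024,"z":-0.0108,"yaw":-0.4177}]'
python3 -m crank '[{"grip":0.091,"x":0.1571,"y":0.0435,"z":-0.0108,"yaw":-0.4177},{"grip":0.091,"x":0.1571,"y":0.0435,"z":-0.0108,"yaw":-0.4177},{"grip":0.091,"x":0.1571,"y":0.0435,"z":-0.0108,"yaw":-0.4177},{"grip":0.091,"x":0.1571,"y":0.0435,"z":-0.0108,"yaw":-0.4177},{"grip":0.091,"x":0.1571,"y":0.0435,"z":-0.0108,"yaw":-0.4177}]'
python3 - <<'E'
from vis import *
m,f=grab("wrist","w1")
for c,z in(("violet",4),("blue",24),("green",24),("yellow",24)):
    for r in rects(m,f,*COL[c],z): print(c,r)
s=state();print(s["time_s"],s["ee_pos"],s["ee_rot"],s["force"])
E
```

```text
time_s: 0.62
ee_pos: [286.3, -415.6, 239.3]
ee_rot: [-180.0, -0.2, 42.5]
force: [-0.8, 0.2, -0.2]
gripper_width: 90.9
gripper_force: 0.0
time_s: 1.03
ee_pos: [390.0, -290.2, 250.0]
ee_rot: [179.9, -0.2, 66.5]
force: [-0.1, -0.3, -0.2]
gripper_width: 91.0
gripper_force: 0.0
time_s: 1.45
ee_pos: [493.8, -164.5, 260.5]
ee_rot: [179.8, -0.1, 90.3]
force: [0.1, -0.1, -0.2]
gripper_width: 91.4
gripper_force: 0.0
violet (320.8, -436.8, 29, 10, 73.4, array([183., 418.]))
violet (457.5, -387.2, 72, 41, 0.2, array([290., 381.]))
violet (452.1, -312.3, 70, 14, 0.2, array([286., 328.]))
violet (278.6, -309.6, 24, 23, -10.5, array([135., 322.]))
blue (428.7, -195.6, 88, 62, -88.4, array([263., 247.]))
yellow (457.8, -81.2, 36, 4, 0.3, array([284., 121.]))
yellow (458.0, -39.0, 90, 63, -72.9, array([288.,  71.]))
1.5 [ 491.74137052 -166.73426593  260.16543472] [1.79979276e+02 4.19718626e-03 9.02300298e+01] [ 0.58592713 -0.54447827 -0.10108164]
```

View pics/w1.png

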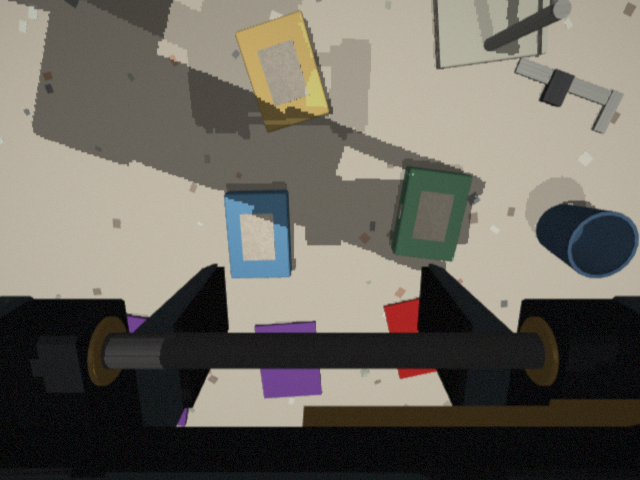

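Wrist view: blue case at (258,235), green (433,213), yellow (283,70). The pad at (288,360) is partly hidden behind the gripper. I'll move toward the pad for a clear view.

```bash
sed -i 's/^COL=.*/COL=dict(violet=([125,70,25],[155,255,255]),blue=([97,100,35],[114,255,255]),green=([55,70,25],[92,255,255]),/' vis.py
python3 -m crank '[{"grip":0.091,"x":-0.163,"y":-0.042},{"grip":0.091,"x":-0.163,"y":-0.042},{"grip":0.091,"x":-0.163,"y":-0.042},{"grip":0.091,"x":-0.163,"y":-0.042},{"grip":0.091,"x":-0.163,"y":-0.042}]' | head -2
python3 -m crank '[{"grip":0.091},{"grip":0.091},{"grip":0.091},{"grip":0.091},{"grip":0.091}]' | head -3
python3 - <<'E'
from vis import *
m,f=grab("wrist","w2")
for c,z in(("violet",4),("blue",24),("green",24)):
    for r in rects(m,f,*COL[c],z,400): print(c,r)
s=state();print(s["time_s"],s["ee_pos"],s["ee_rot"],s["force"])
E
```

```text
violet (457.6, -388.0, 72, 39, 1.5, array([293., 380.]))
violet (452.0, -313.7, 71, 17, 0.2, array([289., 327.]))
blue (773.2, -193.1, 109, 71, -34.6, array([591., 234.]))
blue (428.6, -194.6, 92, 63, -88.5, array([261., 231.]))
green (605.1, -172.7, 91, 67, 82.8, array([433., 210.]))
1.55 [ 490.46947    -168.01330549  259.98079292] [-1.79947264e+02  3.28782013e-02  9.01061043e+01] [-0.37992457  0.26540211 -0.5247259 ]validation failed for argument at $[0]...
validation failed for argument at $[0]...
```

View pics/w2.png

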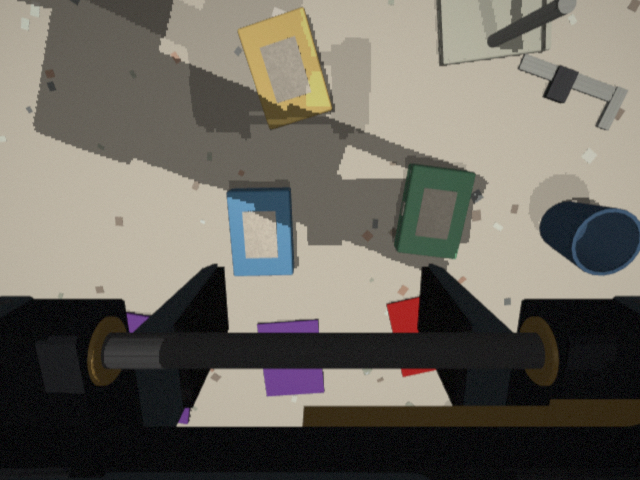

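All row fields are required, so that move was refused and the view is unchanged. I'll repeat it with every field filled in.

```bash
python3 -m crank '[{"grip":0.091,"x":-0.163,"y":-0.040,"z":0,"yaw":0},{"grip":0.091,"x":-0.163,"y":-0.040,"z":0,"yaw":0},{"grip":0.091,"x":-0.163,"y":-0.040,"z":0,"yaw":0},{"grip":0.091,"x":-0.163,"y":-0.040,"z":0,"yaw":0},{"grip":0.091,"x":-0.163,"y":-0.040,"z":0,"yaw":0}]' | head -2
python3 -m crank '[{"grip":0.091,"x":0,"y":0,"z":0,"yaw":0},{"grip":0.091,"x":0,"y":0,"z":0,"yaw":0},{"grip":0.091,"x":0,"y":0,"z":0,"yaw":0},{"grip":0.091,"x":0,"y":0,"z":0,"yaw":0},{"grip":0.091,"x":0,"y":0,"z":0,"yaw":0}]' | head -3
python3 - <<'E'
from vis import *
m,f=grab("wrist","w3")
for c,z in(("violet",4),("blue",24),("green",24)):
    for r in rects(m,f,*COL[c],z,400): print(c,r)
s=state();print(s["time_s"],s["ee_pos"],s["ee_rot"],s["force"])
E
```

```text
time_s: 1.97
ee_pos: [446.6, -339.1, 259.8]
time_s: 2.38
ee_pos: [450.3, -330.3, 260.6]
ee_rot: [180.0, 0.0, 90.1]
violet (455.3, -357.2, 99, 71, -85.3, array([326., 225.]))
violet (285.6, -372.3, 142, 102, 79.5, array([168., 230.]))
blue (729.0, -196.8, 49, 27, -77.3, array([628.,  62.]))
blue (427.8, -197.6, 90, 63, -88.6, array([297.,  62.]))
green (603.7, -180.6, 81, 67, 82.8, array([489.,  45.]))
2.4333 [ 450.41620753 -330.40707552  260.55992345] [1.79991072e+02 8.47069065e-03 9.00937527e+01] [-0.02061277  0.64738991 -0.07921279]
```

The pad is at (455.3, -357.2), measured 99×71 mm, with its x axis at 4.7°, which fits the description. Now I'll move over the blue case and refine its position from there.

```bash
python3 -m crank '[{"grip":0.091,"x":0.133,"y":-0.022,"z":0.06,"yaw":-0.025},{"grip":0.091,"x":0.133,"y":-0.022,"z":0.12,"yaw":-0.025},{"grip":0.091,"x":0.133,"y":-0.022,"z":0.12,"yaw":-0.025},{"grip":0.091,"x":0.133,"y":-0.022,"z":0.12,"yaw":-0.025},{"grip":0.091,"x":0.133,"y":-0.022,"z":0.12,"yaw":-0.025}]' | head -2
python3 -m crank '[{"grip":0.091,"x":0,"y":0,"z":0,"yaw":0},{"grip":0.091,"x":0,"y":0,"z":0,"yaw":0},{"grip":0.091,"x":0,"y":0,"z":0,"yaw":0},{"grip":0.091,"x":0,"y":0,"z":0,"yaw":0},{"grip":0.091,"x":0,"y":0,"z":0,"yaw":0}]' | head -3
python3 - <<'E'
from vis import *
m,f=grab("wrist","w4")
for r in rects(m,f,*COL["blue"],24,400): print(r)
plan((428,-197,17,91.5))
E
```

```text
time_s: 2.85
ee_pos: [424.5, -193.6, 137.0]
time_s: 3.27
ee_pos: [429.2, -199.6, 141.5]
ee_rot: [179.8, 0.1, 91.4]
(427.4, -195.0, 90, 62, -88.7, array([319., 229.]))
at [ 428.9 -199.4  141.3] 91.39
(428, -197, 17, 91.5) | x 0.0025 y -0.0009 z 0.1243 yaw -0.0020
```

View pics/w4.png

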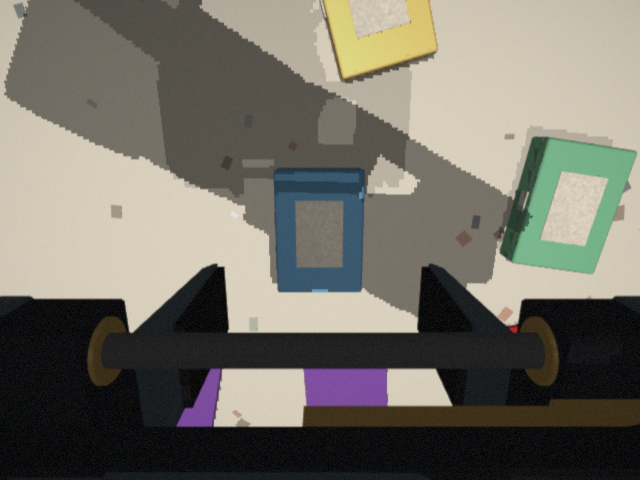

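The wrist view shows the blue case centred between the fingers at (319,230), with clear space on both sides. Now descend and grasp.

```bash
python3 -m crank '[{"grip":0.091,"x":0.003,"y":-0.001,"z":0.04,"yaw":0},{"grip":0.091,"x":0.003,"y":-0.001,"z":0.075,"yaw":0},{"grip":0.091,"x":0.003,"y":-0.001,"z":0.102,"yaw":0},{"grip":0.091,"x":0.003,"y":-0.001,"z":0.117,"yaw":0},{"grip":0.091,"x":0.003,"y":-0.001,"z":0.123,"yaw":0}]' | head -3
python3 -m crank '[{"grip":0.07,"x":0,"y":0,"z":0,"yaw":0},{"grip":0.06,"x":0,"y":0,"z":0,"yaw":0},{"grip":0.055,"x":0,"y":0,"z":0,"yaw":0},{"grip":0.055,"x":0,"y":0,"z":0,"yaw":0},{"grip":0.055,"x":0,"y":0,"z":0,"yaw":0}]' 20
python3 -m crank '[{"grip":0.055,"x":0,"y":0,"z":-0.01,"yaw":0},{"grip":0.055,"x":0,"y":0,"z":-0.03,"yaw":0},{"grip":0.055,"x":0,"y":0,"z":-0.05,"yaw":0},{"grip":0.055,"x":0,"y":0,"z":-0.06,"yaw":0},{"grip":0.055,"x":0,"y":0,"z":-0.06,"yaw":0}]'
python3 - <<'E'
from vis import *
plan((455.3,-357.2,70,94.7),(455.3,-357.2,21,94.7))
E
```

```text
time_s: 3.73
ee_pos: [425.9, -195.4, 15.4]
ee_rot: [-179.8, -0.1, 91.4]
time_s: 4.15
ee_pos: [427.8, -195.8, 18.5]
ee_rot: [179.9, 0.1, 91.4]
force: [-0.6, -0.9, 4.3]
gripper_width: 63.9
gripper_force: 20.0
time_s: 4.57
ee_pos: [428.7, -196.2, 79.9]
ee_rot: [179.7, 0.2, 91.4]
force: [-0.6, -1.1, -0.8]
gripper_width: 64.0
gripper_force: 20.0
at [ 428.7 -196.2   79.9] 91.44
(455.3, -357.2, 70, 94.7) | x -0.1617 y 0.0226 z 0.0099 yaw -0.0569
(455.3, -357.2, 21, 94.7) | x 0.0000 y 0.0000 z 0.0490 yaw -0.0000
```

```bash
python3 -m crank '[{"grip":0.055,"x":-0.03,"y":0.0042,"z":0.0,"yaw":-0.057},{"grip":0.055,"x":-0.07,"y":0.0098,"z":0.0,"yaw":-0.057},{"grip":0.055,"x":-0.11,"y":0.0154,"z":0.0,"yaw":-0.057},{"grip":0.055,"x":-0.145,"y":0.0203,"z":0.0,"yaw":-0.057},{"grip":0.055,"x":-0.1617,"y":0.0226,"z":0.0099,"yaw":-0.057}]' | head -3
python3 -m crank '[{"grip":0.055,"x":0,"y":0,"z":0,"yaw":0},{"grip":0.055,"x":0,"y":0,"z":0,"yaw":0},{"grip":0.055,"x":0,"y":0,"z":0,"yaw":0},{"grip":0.055,"x":0,"y":0,"z":0,"yaw":0},{"grip":0.055,"x":0,"y":0,"z":0,"yaw":0}]'
python3 - <<'E'
from vis import *
plan((455.3,-357.2,22.5,94.7))
E
```

```text
time_s: 4.98
ee_pos: [455.6, -361.5, 68.5]
ee_rot: [179.8, 0.3, 94.6]
time_s: 5.4
ee_pos: [453.6, -355.3, 67.7]
ee_rot: [-180.0, -0.0, 94.8]
force: [-0.0, 0.5, -0.7]
gripper_width: 63.8
gripper_force: 20.0
at [ 453.6 -355.3   67.7] 94.78
(455.3, -357.2, 22.5, 94.7) | x -0.0021 y 0.0015 z 0.0452 yaw 0.0013
```

```bash
python3 -m crank '[{"grip":0.055,"x":0,"y":0,"z":0.01,"yaw":0},{"grip":0.055,"x":0,"y":0,"z":0.02,"yaw":0},{"grip":0.055,"x":0,"y":0,"z":0.03,"yaw":0},{"grip":0.055,"x":0,"y":0,"z":0.034,"yaw":0},{"grip":0.055,"x":0,"y":0,"z":0.035,"yaw":0}]'|head -2
python3 -m crank '[{"grip":0.055,"x":0,"y":0,"z":0,"yaw":0},{"grip":0.055,"x":0,"y":0,"z":0,"yaw":0},{"grip":0.055,"x":0,"y":0,"z":0,"yaw":0},{"grip":0.055,"x":0,"y":0,"z":0,"yaw":0},{"grip":0.055,"x":0,"y":0,"z":0,"yaw":0}]'
python3 - <<'E'
from vis import *
plan((455.3,-357.2,22.5,94.7))
E
```

```text
time_s: 5.82
ee_pos: [452.8, -355.7, 30.7]
time_s: 6.23
ee_pos: [453.9, -356.7, 32.9]
ee_rot: [180.0, 0.0, 94.7]
force: [0.5, -1.0, -0.7]
gripper_width: 63.8
gripper_force: 20.0
at [ 453.9 -356.7   32.9] 94.7
(455.3, -357.2, 22.5, 94.7) | x -0.0006 y 0.0014 z 0.0104 yaw 0.0000
```

```bash
python3 -m crank '[{"grip":0.055,"x":-0.0006,"y":0.0014,"z":0.003,"yaw":0},{"grip":0.055,"x":-0.0006,"y":0.0014,"z":0.006,"yaw":0},{"grip":0.055,"x":-0.0006,"y":0.0014,"z":0.008,"yaw":0},{"grip":0.055,"x":-0.0006,"y":0.0014,"z":0.0095,"yaw":0},{"grip":0.055,"x":-0.0006,"y":0.0014,"z":0.0108,"yaw":0}]'
python3 -m crank '[{"grip":0.055,"x":0,"y":0,"z":0,"yaw":0},{"grip":0.055,"x":0,"y":0,"z":0,"yaw":0},{"grip":0.07,"x":0,"y":0,"z":0,"yaw":0},{"grip":0.085,"x":0,"y":0,"z":0,"yaw":0},{"grip":0.085,"x":0,"y":0,"z":0,"yaw":0}]'
python3 -m crank '[{"grip":0.09,"x":0,"y":0,"z":-0.02,"yaw":0},{"grip":0.09,"x":0,"y":0,"z":-0.06,"yaw":0},{"grip":0.09,"x":0,"y":0,"z":-0.1,"yaw":0},{"grip":0.09,"x":0,"y":0,"z":-0.12,"yaw":0},{"grip":0.09,"x":0,"y":0,"z":-0.12,"yaw":0}]' | head -3
python3 -m crank '[{"grip":0.09,"x":0.03,"y":0,"z":-0.04,"yaw":0},{"grip":0.09,"x":0.06,"y":0,"z":-0.08,"yaw":0},{"grip":0.09,"x":0.06,"y":0,"z":-0.1,"yaw":0},{"grip":0.09,"x":0.06,"y":0,"z":-0.1,"yaw":0},{"grip":0.09,"x":0.06,"y":0,"z":-0.1,"yaw":0}]' | head -3
python3 - <<'E'
from vis import *
m,f=grab("wrist","w5")
for c,z in(("violet",4),("blue",28),("green",24),("yellow",24)):
    for r in rects(m,f,*COL[c],z,400): print(c,r)
s=state();print(s["time_s"],s["ee_pos"],s["ee_rot"])
E
```

```text
time_s: 6.65
ee_pos: [454.9, -356.8, 22.5]
ee_rot: [-180.0, -0.0, 94.7]
force: [-4.9, 3.7, 17.2]
gripper_width: 64.0
gripper_force: 20.0
time_s: 7.07
ee_pos: [455.2, -357.0, 21.5]
ee_rot: [180.0, 0.0, 94.7]
force: [0.2, -0.7, -0.1]
gripper_width: 80.6
gripper_force: 0.0
time_s: 7.48
ee_pos: [457.7, -359.1, 147.1]
ee_rot: [179.5, 0.4, 94.7]
time_s: 7.9
ee_pos: [450.8, -297.0, 242.7]
ee_rot: [179.9, 0.1, 94.8]
violet (285.7, -372.0, 142, 102, 79.6, array([156., 248.]))
blue (455.4, -354.0, 95, 63, -85.3, array([322., 265.]))
blue (722.0, -196.9, 47, 21, -72.5, array([631., 124.]))
green (604.0, -174.4, 90, 69, 82.9, array([501.,  87.]))
7.95 [ 449.99251487 -296.96331854  240.92125122] [-1.79968880e+02 -6.04485124e-03  9.47271114e+01]
```

View pics/w5.png

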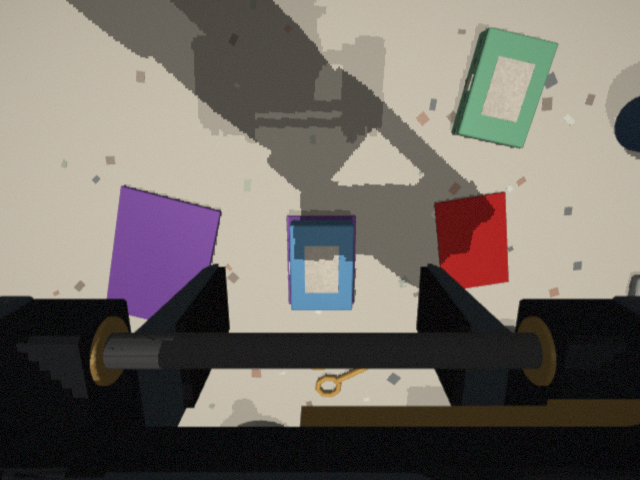

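The blue case sits squarely on the pad, with pad margins showing at (287–291,260) and (354,260), and the yaw matches at -85.3°. Next is the green case.

Run:
```python
from vis import *
plan((606,-176,140,83))
```

```text
at [ 450.  -297.   240.9] 94.73
(606, -176, 140, 83) | x 0.0538 y 0.0827 z 0.0505 yaw 0.1023
(606, -176, 140, 83) | x 0.0620 y 0.0768 z 0.0505 yaw 0.1023
```

```bash
python3 -m crank '[{"grip":0.091,"x":0.0179,"y":0.0276,"z":0.0168,"yaw":0.1},{"grip":0.091,"x":0.0538,"y":0.0827,"z":0.0505,"yaw":0.1023},{"grip":0.091,"x":0.0538,"y":0.0827,"z":0.0505,"yaw":0.1023},{"grip":0.091,"x":0.0538,"y":0.0827,"z":0.0505,"yaw":0.1023},{"grip":0.091,"x":0.0538,"y":0.0827,"z":0.0505,"yaw":0.1023}]' | head -2
python3 -m crank '[{"grip":0.091,"x":0.02,"y":0.025,"z":0.0168,"yaw":0.1},{"grip":0.091,"x":0.05,"y":0.062,"z":0.04,"yaw":0.1023},{"grip":0.091,"x":0.062,"y":0.0768,"z":0.0505,"yaw":0.1023},{"grip":0.091,"x":0.062,"y":0.0768,"z":0.0505,"yaw":0.1023},{"grip":0.091,"x":0.062,"y":0.0768,"z":0.0505,"yaw":0.1023}]' | head -2
python3 -m crank '[{"grip":0.091,"x":0,"y":0,"z":0,"yaw":0},{"grip":0.091,"x":0,"y":0,"z":0,"yaw":0},{"grip":0.091,"x":0,"y":0,"z":0,"yaw":0},{"grip":0.091,"x":0,"y":0,"z":0,"yaw":0},{"grip":0.091,"x":0,"y":0,"z":0,"yaw":0}]' | head -3
python3 - <<'E'
from vis import *
m,f=grab("wrist","w6"); print("cam",(-np.array(m["R"]).T@m["t"]).round())
for r in rects(m,f,*COL["green"],24,400): print(r)
plan((606,-176,18,83))
E
```

```text
time_s: 8.37
ee_pos: [527.5, -235.8, 187.3]
time_s: 8.78
ee_pos: [605.4, -176.4, 138.6]
time_s: 9.2
ee_pos: [605.9, -177.0, 141.4]
ee_rot: [179.9, 0.0, 82.9]
cam [616. -99. 297.]
(608.2, -172.0, 91, 63, 82.9, array([324., 229.]))
at [ 606.  -176.9  141.2] 82.94
(606, -176, 18, 83) | x 0.0009 y -0.0001 z 0.1232 yaw -0.0011
```

```bash
python3 -m crank '[{"grip":0.091,"x":0.0038,"y":0.0015,"z":0.04,"yaw":0},{"grip":0.091,"x":0.0038,"y":0.0015,"z":0.075,"yaw":0},{"grip":0.091,"x":0.0038,"y":0.0015,"z":0.102,"yaw":0},{"grip":0.091,"x":0.0038,"y":0.0015,"z":0.117,"yaw":0},{"grip":0.091,"x":0.0038,"y":0.0015,"z":0.123,"yaw":0}]' | head -3
python3 -m crank '[{"grip":0.07,"x":0,"y":0,"z":0,"yaw":0},{"grip":0.06,"x":0,"y":0,"z":0,"yaw":0},{"grip":0.055,"x":0,"y":0,"z":0,"yaw":0},{"grip":0.055,"x":0,"y":0,"z":0,"yaw":0},{"grip":0.055,"x":0,"y":0,"z":0,"yaw":0}]' 20
python3 -m crank '[{"grip":0.055,"x":0,"y":0,"z":-0.01,"yaw":0},{"grip":0.055,"x":0,"y":0,"z":-0.03,"yaw":0},{"grip":0.055,"x":0,"y":0,"z":-0.05,"yaw":0},{"grip":0.055,"x":0,"y":0,"z":-0.065,"yaw":0},{"grip":0.055,"x":0,"y":0,"z":-0.07,"yaw":0}]'
python3 - <<'E'
from vis import *
plan((455.3,-357.2,90,94.7))
E
```

```text
time_s: 9.67
ee_pos: [606.2, -172.3, 14.8]
ee_rot: [-179.7, -0.0, 83.0]
time_s: 10.08
ee_pos: [608.7, -173.0, 19.1]
ee_rot: [179.9, 0.0, 83.0]
force: [-0.7, 0.0, 3.5]
gripper_width: 64.0
gripper_force: 20.0
time_s: 10.5
ee_pos: [609.8, -173.2, 91.2]
ee_rot: [179.7, 0.1, 83.0]
force: [0.4, 1.0, -1.2]
gripper_width: 64.0
gripper_force: 20.0
at [ 609.8 -173.2   91.2] 82.98
(455.3, -357.2, 90, 94.7) | x -0.1008 y -0.0654 z 0.0006 yaw -0.1023
(455.3, -357.2, 90, 94.7) | x -0.0935 y -0.0754 z 0.0006 yaw -0.1023
```

```bash
python3 -m crank '[{"grip":0.055,"x":-0.02,"y":-0.013,"z":0,"yaw":-0.05},{"grip":0.055,"x":-0.045,"y":-0.029,"z":0,"yaw":-0.1},{"grip":0.055,"x":-0.07,"y":-0.045,"z":0,"yaw":-0.1023},{"grip":0.055,"x":-0.09,"y":-0.058,"z":0,"yaw":-0.1023},{"grip":0.055,"x":-0.1008,"y":-0.0654,"z":0,"yaw":-0.1023}]' | head -2
python3 -m crank '[{"grip":0.055,"x":-0.02,"y":-0.016,"z":0,"yaw":-0.05},{"grip":0.055,"x":-0.045,"y":-0.036,"z":0,"yaw":-0.1},{"grip":0.055,"x":-0.07,"y":-0.056,"z":0,"yaw":-0.1023},{"grip":0.055,"x":-0.085,"y":-0.0685,"z":0,"yaw":-0.1023},{"grip":0.055,"x":-0.0935,"y":-0.0754,"z":0,"yaw":-0.1023}]' | head -2
python3 -m crank '[{"grip":0.055,"x":0,"y":0,"z":0.01,"yaw":0},{"grip":0.055,"x":0,"y":0,"z":0.02,"yaw":0},{"grip":0.055,"x":0,"y":0,"z":0.028,"yaw":0},{"grip":0.055,"x":0,"y":0,"z":0.03,"yaw":0},{"grip":0.055,"x":0,"y":0,"z":0.03,"yaw":0}]'|head -2
python3 -m crank '[{"grip":0.055,"x":0,"y":0,"z":0,"yaw":0},{"grip":0.055,"x":0,"y":0,"z":0,"yaw":0},{"grip":0.055,"x":0,"y":0,"z":0,"yaw":0},{"grip":0.055,"x":0,"y":0,"z":0,"yaw":0},{"grip":0.055,"x":0,"y":0,"z":0,"yaw":0}]'
python3 - <<'E'
from vis import *
plan((455.3,-357.2,47,94.7))
E
```

```text
time_s: 10.92
ee_pos: [529.0, -266.3, 87.5]
time_s: 11.33
ee_pos: [452.3, -358.1, 87.6]
time_s: 11.75
ee_pos: [453.8, -355.3, 56.1]
time_s: 12.17
ee_pos: [453.9, -356.8, 58.0]
ee_rot: [180.0, 0.0, 94.7]
force: [0.5, 0.6, -1.8]
gripper_width: 63.9
gripper_force: 20.0
at [ 453.9 -356.8   58. ] 94.71
(455.3, -357.2, 47, 94.7) | x -0.0005 y 0.0014 z 0.0110 yaw 0.0001
```

```bash
python3 -m crank '[{"grip":0.055,"x":-0.0005,"y":0.0013,"z":0.003,"yaw":0},{"grip":0.055,"x":-0.0005,"y":0.0013,"z":0.006,"yaw":0},{"grip":0.055,"x":-0.0005,"y":0.0013,"z":0.0085,"yaw":0},{"grip":0.055,"x":-0.0005,"y":0.0013,"z":0.010,"yaw":0},{"grip":0.055,"x":-0.0005,"y":0.0013,"z":0.0112,"yaw":0}]'
python3 -m crank '[{"grip":0.055,"x":0,"y":0,"z":0,"yaw":0},{"grip":0.055,"x":0,"y":0,"z":0,"yaw":0},{"grip":0.07,"x":0,"y":0,"z":0,"yaw":0},{"grip":0.085,"x":0,"y":0,"z":0,"yaw":0},{"grip":0.085,"x":0,"y":0,"z":0,"yaw":0}]'
python3 -m crank '[{"grip":0.09,"x":0,"y":0,"z":-0.02,"yaw":0},{"grip":0.09,"x":0,"y":0,"z":-0.06,"yaw":0},{"grip":0.09,"x":0,"y":0,"z":-0.1,"yaw":0},{"grip":0.09,"x":0,"y":0,"z":-0.12,"yaw":0},{"grip":0.09,"x":0,"y":0,"z":-0.12,"yaw":0}]' | head -3
python3 - <<'E'
from vis import *
m,f=grab("wrist","w7"); print("cam",(-np.array(m["R"]).T@m["t"]).round())
for c,z in(("violet",4),("blue",28),("green",52),("yellow",24)):
    for r in rects(m,f,*COL[c],z,100): print(c,r)
m,f=grab("scene")
for r in rects(m,f,*COL["yellow"],24): print(r)
plan((455,-40,200,107))
E
```

```text
time_s: 12.58
ee_pos: [454.8, -357.0, 47.0]
ee_rot: [-180.0, -0.0, 94.7]
force: [-4.0, 2.6, 13.5]
gripper_width: 63.7
gripper_force: 20.0
time_s: 13.0
ee_pos: [455.2, -357.3, 46.3]
ee_rot: [180.0, 0.0, 94.7]
force: [1.2, 0.8, 0.0]
gripper_width: 80.9
gripper_force: 0.0
time_s: 13.42
ee_pos: [457.6, -359.2, 171.9]
ee_rot: [179.5, 0.4, 94.7]
cam [ 450. -280.  327.]
violet (451.7, -312.1, 71, 7, 5.3, array([318., 162.]))
violet (285.6, -372.6, 143, 102, 79.6, array([115., 213.]))
blue (448.7, -311.1, 52, 2, 4.6, array([314., 166.]))
green (455.5, -355.9, 92, 62, -85.4, array([318., 228.]))
(883.7, 17.5, 92, 61, -89.5, array([312., 394.]))
(459.3, -40.3, 89, 65, -73.0, array([306., 225.]))
at [ 455.2 -357.2  166.8] 94.7
(455, -40, 200, 107) | x 0.1581 y 0.0129 z -0.0166 yaw -0.1073
(455, -40, 200, 107) | x 0.1558 y 0.0298 z -0.0166 yaw -0.1073
```

View pics/w7.png

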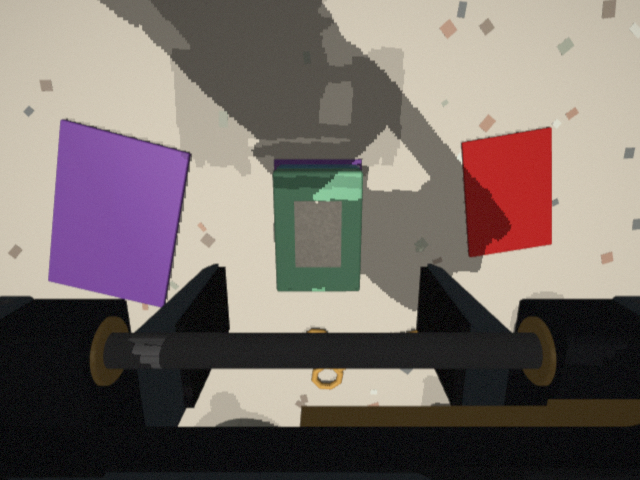

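The green case lies flush on blue at (318,228), with only a thin blue and violet edge showing at its top. Next is the yellow case.

```bash
python3 -m crank '[{"grip":0.091,"x":0.04,"y":0.0033,"z":-0.01,"yaw":-0.1073},{"grip":0.091,"x":0.1581,"y":0.0129,"z":-0.0166,"yaw":-0.1073},{"grip":0.091,"x":0.1581,"y":0.0129,"z":-0.0166,"yaw":-0.1073},{"grip":0.091,"x":0.1581,"y":0.0129,"z":-0.0166,"yaw":-0.1073},{"grip":0.091,"x":0.1581,"y":0.0129,"z":-0.0166,"yaw":-0.1073}]' | head -2
python3 -m crank '[{"grip":0.091,"x":0.04,"y":0.0076,"z":0.01,"yaw":-0.1073},{"grip":0.091,"x":0.08,"y":0.015,"z":0.03,"yaw":-0.1073},{"grip":0.091,"x":0.12,"y":0.023,"z":0.04,"yaw":-0.1073},{"grip":0.091,"x":0.145,"y":0.03,"z":0.0434,"yaw":-0.1073},{"grip":0.091,"x":0.1558,"y":0.033,"z":0.0434,"yaw":-0.1073}]' | head -2
python3 -m crank '[{"grip":0.091,"x":0,"y":0,"z":0,"yaw":0},{"grip":0.091,"x":0,"y":0,"z":0,"yaw":0},{"grip":0.091,"x":0,"y":0,"z":0,"yaw":0},{"grip":0.091,"x":0,"y":0,"z":0,"yaw":0},{"grip":0.091,"x":0,"y":0,"z":0,"yaw":0}]' | head -3
python3 - <<'E'
from vis import *
m,f=grab("wrist","w8")
for r in rects(m,f,*COL["yellow"],24,400): print(r)
for r in rects(m,f,[18,80,40],[34,255,255],24,400): print(r)
plan((457.5,-40,18,107))
E
```

```text
time_s: 13.93
ee_pos: [452.9, -192.8, 181.2]
time_s: 14.35
ee_pos: [455.8, -36.5, 136.7]
time_s: 14.77
ee_pos: [458.2, -40.5, 139.7]
ee_rot: [180.0, 0.0, 106.9]
(458.9, -43.0, 78, 63, -73.1, array([321., 240.]))
(444.5, 3.2, 62, 5, 16.9, array([322., 175.]))
(620.7, -147.5, 280, 27, 16.9, array([473., 415.]))
(649.4, -78.9, 65, 27, -59.0, array([542., 351.]))
(321.9, -178.2, 65, 27, -87.6, array([104., 350.]))
(456.9, -36.5, 93, 63, -73.0, array([322., 230.]))
at [458.1 -40.4 139.8] 106.9
(457.5, -40, 18, 107) | x 0.0005 y -0.0005 z 0.1218 yaw -0.0018
```

```bash
python3 -m crank '[{"grip":0.091,"x":0.0025,"y":0,"z":0.04,"yaw":-0.001},{"grip":0.091,"x":0.0025,"y":0,"z":0.075,"yaw":-0.001},{"grip":0.091,"x":0.0025,"y":0,"z":0.102,"yaw":-0.001},{"grip":0.091,"x":0.0025,"y":0,"z":0.116,"yaw":-0.001},{"grip":0.091,"x":0.0025,"y":0,"z":0.1215,"yaw":-0.001}]' | head -3
python3 -m crank '[{"grip":0.07,"x":0,"y":0,"z":0,"yaw":0},{"grip":0.06,"x":0,"y":0,"z":0,"yaw":0},{"grip":0.055,"x":0,"y":0,"z":0,"yaw":0},{"grip":0.055,"x":0,"y":0,"z":0,"yaw":0},{"grip":0.055,"x":0,"y":0,"z":0,"yaw":0}]' 20
python3 -m crank '[{"grip":0.055,"x":0,"y":0,"z":-0.02,"yaw":0},{"grip":0.055,"x":0,"y":0,"z":-0.05,"yaw":0},{"grip":0.055,"x":0,"y":0,"z":-0.08,"yaw":0},{"grip":0.055,"x":0,"y":0,"z":-0.095,"yaw":0},{"grip":0.055,"x":0,"y":0,"z":-0.1,"yaw":0}]'
python3 - <<'E'
from vis import *
plan((455.3,-357.2,120,94.7))
E
```

```text
time_s: 15.23
ee_pos: [455.7, -37.3, 16.0]
ee_rot: [-179.8, -0.1, 107.0]
time_s: 15.65
ee_pos: [457.9, -37.1, 19.2]
ee_rot: [179.9, 0.1, 107.1]
force: [0.5, -0.2, 3.7]
gripper_width: 63.7
gripper_force: 20.0
time_s: 16.07
ee_pos: [459.1, -37.0, 121.3]
ee_rot: [179.6, 0.2, 107.1]
force: [0.7, -0.5, -1.5]
gripper_width: 63.8
gripper_force: 20.0
at [459.1 -37.  121.3] 107.06
(455.3, -357.2, 120, 94.7) | x -0.1525 y -0.0488 z 0.0007 yaw 0.1079
(455.3, -357.2, 120, 94.7) | x -0.1568 y -0.0321 z 0.0007 yaw 0.1079
```

```bash
python3 -m crank '[{"grip":0.055,"x":-0.025,"y":-0.008,"z":0,"yaw":0.05},{"grip":0.055,"x":-0.06,"y":-0.0192,"z":0,"yaw":0.1},{"grip":0.055,"x":-0.098,"y":-0.0313,"z":0,"yaw":0.1079},{"grip":0.055,"x":-0.13,"y":-0.0416,"z":0,"yaw":0.1079},{"grip":0.055,"x":-0.1525,"y":-0.0488,"z":0,"yaw":0.1079}]' | head -2
python3 -m crank '[{"grip":0.055,"x":-0.035,"y":-0.0071,"z":0,"yaw":0.05},{"grip":0.055,"x":-0.075,"y":-0.0153,"z":0,"yaw":0.1},{"grip":0.055,"x":-0.115,"y":-0.0235,"z":0,"yaw":0.1079},{"grip":0.055,"x":-0.145,"y":-0.0297,"z":0,"yaw":0.1079},{"grip":0.055,"x":-0.1568,"y":-0.0321,"z":0,"yaw":0.1079}]' | head -2
python3 -m crank '[{"grip":0.055,"x":0,"y":0,"z":0.01,"yaw":0},{"grip":0.055,"x":0,"y":0,"z":0.025,"yaw":0},{"grip":0.055,"x":0,"y":0,"z":0.033,"yaw":0},{"grip":0.055,"x":0,"y":0,"z":0.036,"yaw":0},{"grip":0.055,"x":0,"y":0,"z":0.036,"yaw":0}]'|head -2
python3 -m crank '[{"grip":0.055,"x":0,"y":0,"z":0,"yaw":0},{"grip":0.055,"x":0,"y":0,"z":0,"yaw":0},{"grip":0.055,"x":0,"y":0,"z":0,"yaw":0},{"grip":0.055,"x":0,"y":0,"z":0,"yaw":0},{"grip":0.055,"x":0,"y":0,"z":0,"yaw":0}]'
python3 - <<'E'
from vis import *
plan((455.3,-356.6,71,94.7))
E
```

```text
time_s: 16.48
ee_pos: [454.8, -199.4, 117.5]
time_s: 16.9
ee_pos: [453.0, -361.0, 117.2]
time_s: 17.32
ee_pos: [452.8, -355.1, 80.8]
time_s: 17.73
ee_pos: [453.6, -357.1, 82.6]
ee_rot: [180.0, 0.0, 94.7]
force: [-0.7, 0.8, -1.4]
gripper_width: 64.2
gripper_force: 20.0
at [ 453.6 -357.1   82.6] 94.7
(455.3, -356.6, 71, 94.7) | x 0.0004 y 0.0017 z 0.0116 yaw -0.0000
```

```bash
python3 -m crank '[{"grip":0.055,"x":0.0004,"y":0.0016,"z":0.003,"yaw":0},{"grip":0.055,"x":0.0004,"y":0.0016,"z":0.006,"yaw":0},{"grip":0.055,"x":0.0004,"y":0.0016,"z":0.0085,"yaw":0},{"grip":0.055,"x":0.0004,"y":0.0016,"z":0.0105,"yaw":0},{"grip":0.055,"x":0.0004,"y":0.0016,"z":0.0118,"yaw":0}]'
python3 -m crank '[{"grip":0.055,"x":0,"y":0,"z":0,"yaw":0},{"grip":0.055,"x":0,"y":0,"z":0,"yaw":0},{"grip":0.07,"x":0,"y":0,"z":0,"yaw":0},{"grip":0.085,"x":0,"y":0,"z":0,"yaw":0},{"grip":0.085,"x":0,"y":0,"z":0,"yaw":0}]'
python3 -m crank '[{"grip":0.09,"x":0,"y":0,"z":-0.02,"yaw":0},{"grip":0.09,"x":0,"y":0,"z":-0.06,"yaw":0},{"grip":0.09,"x":0,"y":0,"z":-0.1,"yaw":0},{"grip":0.09,"x":0,"y":0,"z":-0.12,"yaw":0},{"grip":0.09,"x":0,"y":0,"z":-0.12,"yaw":0}]' | head -3
python3 -m crank '[{"grip":0.09,"x":0.02,"y":0,"z":-0.02,"yaw":0},{"grip":0.09,"x":0.06,"y":0,"z":-0.05,"yaw":0},{"grip":0.09,"x":0.1,"y":0,"z":-0.06,"yaw":0},{"grip":0.09,"x":0.14,"y":0,"z":-0.07,"yaw":0},{"grip":0.09,"x":0.18,"y":0,"z":-0.07,"yaw":0}]' | head -3
python3 - <<'E'
from vis import *
m,f=grab("scene","s2")
for c,z in(("yellow",76),("pink",50)):
    for r in rects(m,f,*COL[c],z): print(c,r)
m2,g=grab("side"); 
im=np.hstack([cv2.resize(f[190:340,150:480],(660,300)),np.zeros((300,2,3),np.uint8)])
im=np.vstack([im,cv2.resize(g[180:330,270:601],(662,300))])
cv2.imwrite("pics/both2.png",im[:,:,::-1])
plan((425,110,250,90))
E
```

```text
time_s: 18.15
ee_pos: [454.8, -356.4, 71.2]
ee_rot: [-180.0, -0.0, 94.7]
force: [-3.9, 3.3, 15.3]
gripper_width: 63.7
gripper_force: 20.0
time_s: 18.57
ee_pos: [455.0, -356.6, 70.2]
ee_rot: [180.0, 0.0, 94.7]
force: [0.1, 0.6, 0.9]
gripper_width: 80.7
gripper_force: 0.0
time_s: 18.98
ee_pos: [457.4, -358.5, 195.9]
ee_rot: [179.5, 0.4, 94.7]
time_s: 19.4
ee_pos: [440.8, -181.1, 260.9]
ee_rot: [179.9, 0.1, 94.6]
yellow (895.3, 18.5, 87, 57, -89.9, array([312., 394.]))
yellow (465.4, -356.2, 90, 62, -84.4, array([182., 206.]))
pink (433.4, 320.8, 61, 20, -12.1, array([447., 224.]))
pink (424.6, 202.1, 60, 18, 0.4, array([400., 217.]))
pink (433.4, 77.8, 60, 18, -11.9, array([352., 216.]))
at [ 439.6 -177.4  260. ] 94.99
(425, 110, 250, 90) | x 0.1438 y 0.0052 z 0.0050 yaw 0.0435
(425, 110, 250, 90) | x 0.1439 y -0.0010 z 0.0050 yaw 0.0435
```

View pics/both2.png

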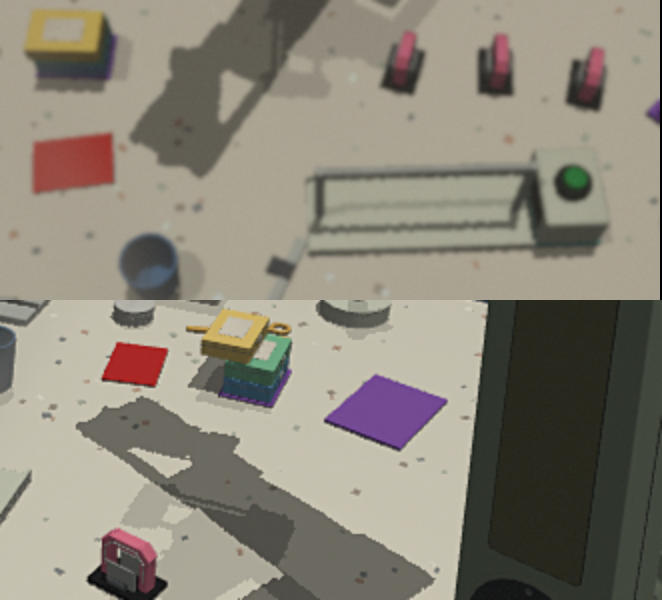

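The side crop shows the yellow case displaced across the green one, at about (235,335) in the crop. It was aligned in the scene frame taken 0.05 s earlier, so this is the announced knock. I'll go back and look.

```bash
python3 -m crank '[{"grip":0.09,"x":-0.03,"y":0,"z":-0.01,"yaw":0},{"grip":0.09,"x":-0.06,"y":0,"z":-0.01,"yaw":0},{"grip":0.09,"x":-0.09,"y":0,"z":-0.01,"yaw":0},{"grip":0.09,"x":-0.1,"y":0,"z":-0.01,"yaw":0},{"grip":0.09,"x":-0.1,"y":0,"z":-0.01,"yaw":0}]' | head -3
python3 -m crank '[{"grip":0.09,"x":0,"y":0,"z":0,"yaw":0},{"grip":0.09,"x":0,"y":0,"z":0,"yaw":0},{"grip":0.09,"x":0,"y":0,"z":0,"yaw":0},{"grip":0.09,"x":0,"y":0,"z":0,"yaw":0},{"grip":0.09,"x":0,"y":0,"z":0,"yaw":0}]' | head -3
python3 - <<'E'
from vis import *
m,f=grab("wrist"); cv2.imwrite("pics/w9.png",f[:420,:,::-1])
for z in (24,76):
  for r in rects(m,f,[18,80,40],[34,255,255],z,400): print(z,r)
for r in rects(m,f,*COL["green"],52,300): print("g",r)
for r in rects(m,f,*COL["blue"],28,300): print("b",r)
print("cam",(-np.array(m["R"]).T@m["t"]).round())
E
```

```text
time_s: 19.92
ee_pos: [448.6, -284.0, 268.5]
ee_rot: [-179.9, -0.0, 94.5]
time_s: 20.33
ee_pos: [448.9, -281.0, 270.3]
ee_rot: [180.0, 0.0, 94.8]
24 (652.0, -524.1, 417, 39, 4.7, array([470., 415.]))
24 (484.2, -485.6, 58, 27, 49.5, array([338., 378.]))
24 (714.0, -433.8, 96, 38, -69.8, array([539., 351.]))
24 (214.1, -475.5, 96, 39, 80.4, array([106., 351.]))
24 (520.6, -361.4, 112, 62, -85.2, array([381., 277.]))
76 (625.0, -482.5, 363, 34, 4.7, array([470., 415.]))
76 (478.9, -449.0, 50, 24, 49.5, array([338., 378.]))
76 (678.9, -403.9, 83, 33, -69.8, array([539., 351.]))
76 (243.7, -440.2, 83, 34, 80.4, array([106., 351.]))
76 (510.5, -340.8, 98, 54, -85.2, array([381., 277.]))
g (454.7, -353.9, 96, 63, -85.3, array([321., 277.]))
b (735.2, -198.2, 59, 42, -72.6, array([623., 141.]))
cam [ 443. -203.  426.]
```

View pics/w9.png

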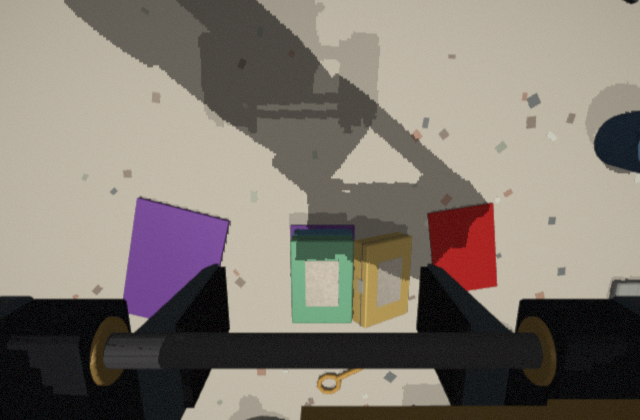

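The yellow case has fallen off the +x side of the stack and seems to lean at (381,280). Green and blue are still in place. I'll fit its 6-DoF pose to its silhouettes in all three views.

```bash
python3 -m crank '[{"grip":0.09,"x":-0.02,"y":0.02,"z":0,"yaw":0},{"grip":0.09,"x":-0.05,"y":0.04,"z":0,"yaw":0},{"grip":0.09,"x":-0.06,"y":0.05,"z":0,"yaw":0},{"grip":0.09,"x":-0.06,"y":0.05,"z":0,"yaw":0},{"grip":0.09,"x":-0.06,"y":0.05,"z":0,"yaw":0}]' | head -3
python3 -m crank '[{"grip":0.09,"x":0,"y":0,"z":0,"yaw":0},{"grip":0.09,"x":0,"y":0,"z":0,"yaw":0},{"grip":0.09,"x":0,"y":0,"z":0,"yaw":0},{"grip":0.09,"x":0,"y":0,"z":0,"yaw":0},{"grip":0.09,"x":0,"y":0,"z":0,"yaw":0}]' | head -3
cat > fit.py <<'E'
from vis import *
from scipy.optimize import differential_evolution, minimize
from scipy.spatial.transform import Rotation as Rt
B=np.array([[x,y,z] for x in(-32,32) for y in(-46,46) for z in(0,24)],float)
def look(near,lo=(16,80,30),hi=(34,255,255),cams=("wrist","scene","side")):
    V=[]
    for n in cams:
        m,f=grab(n); u=proj(m,[near])[0]; print(n,u.round(),end=" ")
        mk=cv2.inRange(cv2.cvtColor(f,cv2.COLOR_RGB2HSV),np.array(lo),np.array(hi))
        cs,_=cv2.findContours(mk,cv2.RETR_EXTERNAL,cv2.CHAIN_APPROX_NONE)
        cs=[c for c in cs if cv2.contourArea(c)>30 and np.hypot(*(c[:,0].mean(0)-u))<(60 if n=="wrist" else 35)]
        h=cv2.convexHull(np.vstack(cs)); print(n,len(cs),cv2.boundingRect(h)); V.append((m,h[:,0].astype(np.float32),f))
    return V
def cost(q,V):
    P=Rt.from_euler("ZYX",q[3:],degrees=True).apply(B)+q[:3]; e=0
    for m,h,_ in V:
        H=cv2.convexHull(np.float32(proj(m,P)))[:,0]; i=cv2.intersectConvexConvex(H,h)[0]
        e+=1-i/(cv2.contourArea(H)+cv2.contourArea(h)-i)
    return e
def fit(near,V,spread=(40,40,40,30,60,20)):
    x0=np.r_[near,0,0,0]
    b=[(c-s,c+s) for c,s in zip(x0,spread)]
    r=differential_evolution(cost,b,args=(V,),seed=1,maxiter=150,popsize=12,tol=1e-6,polish=False)
    r=minimize(cost,r.x,args=(V,),method="Nelder-Mead",options=dict(maxiter=3000,xatol=.01,fatol=1e-5))
    P=Rt.from_euler("ZYX",r.x[3:],degrees=True).apply(B)+r.x[:3]
    print(r.x.round(1),round(r.fun,3)); print(np.c_[B,P.round(1)].astype(int).tolist()); return r.x,P
E
python3 - <<'E'
from fit import *
V=look((520,-352,20)); q,P=fit((515,-352,20),V)
ims=[]
for (m,h,f) in V:
    f=f.copy(); c=h.mean(0).astype(int); 
    H=cv2.convexHull(np.float32(proj(m,P)))
    f=cv2.resize(f[max(c[1]-60,0):c[1]+60,c[0]-65:c[0]+65],None,fx=4,fy=4,interpolation=2)[:480]
    cv2.polylines(f,[((H-[c[0]-65,max(c[1]-60,0)])*4).astype(np.int32)],True,(255,0,0),1); ims.append(cv2.resize(f,(390,360)))
cv2.imwrite("pics/fit1.png",np.hstack(ims[:2])[:,:,::-1]); cv2.imwrite("pics/fit1.png",np.vstack([np.hstack(ims[:2])[:300],np.hstack([ims[2][:300],ims[2][:300]*0])])[:,:,::-1])
E
```

```text
time_s: 20.8
ee_pos: [503.6, -337.2, 269.6]
ee_rot: [-179.9, -0.1, 94.7]
time_s: 21.22
ee_pos: [503.3, -337.2, 270.6]
ee_rot: [180.0, 0.0, 94.7]
wrist [336. 218.] wrist 1 (305, 178, 63, 96)
scene [183. 235.] scene 1 (162, 220, 38, 27)
side [374. 209.] side 1 (358, 191, 58, 31)
[ 518.4 -357.9   17.1    6.4    3.1   -5.9] 0.564
[[-32, -46, 0, 492, -406, 23], [-32, -46, 24, 493, -404, 47], [-32, 46, 0, 481, -316, 14], [-32, 46, 24, 482, -313, 38], [32, -46, 0, 555, -399, 20], [32, -46, 24, 556, -397, 43], [32, 46, 0, 544, -308, 10], [32, 46, 24, 545, -306, 34]]
```

View pics/fit1.png

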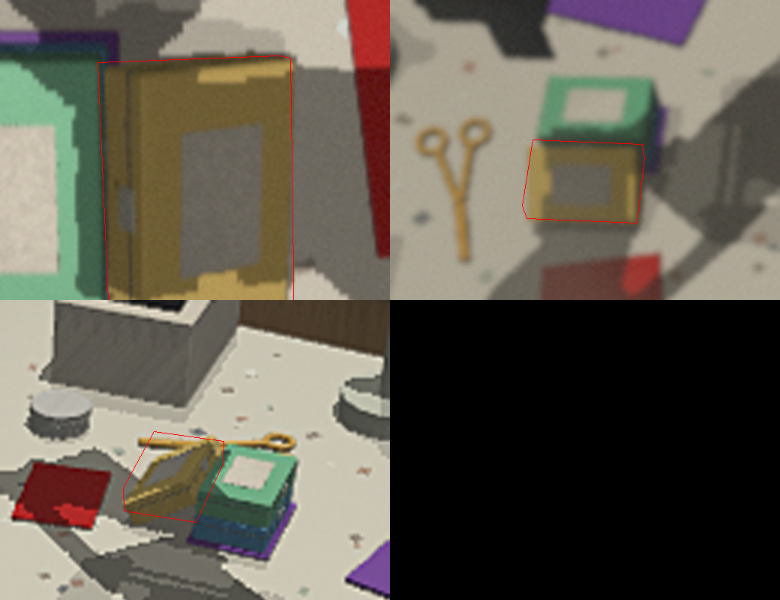

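The yellow case leans on the stack: its -x edge is up on the green case and its +x edge is on the counter. The side mask merged with the hemostat, so I'll remove the thin hemostat handles and refit.

```bash
sed -i 's/^        cs,_=cv2.findContours(mk,cv2.RETR_EXT/        if n=="side": mk=cv2.morphologyEx(cv2.morphologyEx(mk,cv2.MORPH_CLOSE,np.ones((5,5))),cv2.MORPH_OPEN,cv2.getStructuringElement(cv2.MORPH_ELLIPSE,(9,9)))\n&/' fit.py
python3 - <<'E'
from fit import *
V=look((515,-352,30)); 
q,P=fit((515,-352,25),V,(40,40,40,30,80,20))
for v in V: print(round(cost(q,[v]),3))
E
```

```text
wrist [332. 220.] wrist 1 (305, 178, 63, 96)
scene [183. 231.] scene 1 (162, 220, 38, 27)
side [376. 206.] side 1 (359, 193, 31, 28)
[ 512.7 -357.2   17.5    5.1   39.8    1. ] 0.255
[[-32, -46, 0, 491, -405, 37], [-32, -46, 24, 507, -404, 55], [-32, 46, 0, 484, -313, 38], [-32, 46, 24, 500, -312, 57], [32, -46, 0, 540, -400, -3], [32, -46, 24, 556, -400, 14], [32, 46, 0, 533, -309, -2], [32, 46, 24, 549, -308, 16]]
0.026
0.085
0.144
```

The refit is clean. The case leans at 40° about its long axis, parallel to the stack, with its foot on the counter at x≈536. My plan is to slide it along +y by its -y end, near the foot, with closed fingers until it clears the stack and drops flat. First I'll check that the hemostat isn't in the way.

Run:
```python
from vis import *
m=camera_model("scene"); print(ray(m,[[124,219],[152,214],[136,240],[141,259],[130,287]],[4,4,4,4,24]).round())
plan((530,-434,110,94.7),(530,-434,18,94.7))
```

```text
[[ 479. -527.    4.]
 [ 455. -458.    4.]
 [ 539. -477.    4.]
 [ 593. -448.    4.]
 [ 680. -443.   24.]]
at [ 503.6 -337.5  270.2] 94.69
(530, -434, 110, 94.7) | x -0.0983 y 0.0185 z 0.1602 yaw -0.0002
(530, -434, 18, 94.7) | x 0.0000 y 0.0000 z 0.0920 yaw -0.0000
```

```bash
python3 -m crank '[{"grip":0.03,"x":-0.03,"y":0.0185,"z":0.02,"yaw":0},{"grip":0.0,"x":-0.06,"y":0.0185,"z":0.05,"yaw":0},{"grip":0.0,"x":-0.0903,"y":0.0185,"z":0.08,"yaw":0},{"grip":0.0,"x":-0.0903,"y":0.0185,"z":0.115,"yaw":0},{"grip":0.0,"x":-0.0903,"y":0.0185,"z":0.15,"yaw":0}]'
python3 -m crank '[{"grip":0.0,"x":0,"y":0,"z":0,"yaw":0},{"grip":0.0,"x":0,"y":0,"z":0,"yaw":0},{"grip":0.0,"x":0,"y":0,"z":0,"yaw":0},{"grip":0.0,"x":0,"y":0,"z":0,"yaw":0},{"grip":0.0,"x":0,"y":0,"z":0,"yaw":0}]'
python3 - <<'E'
from vis import *
plan((530,-426,18,94.7))
E
```

```text
time_s: 21.93
ee_pos: [529.4, -428.0, 118.4]
ee_rot: [180.0, 0.1, 94.6]
force: [0.2, 0.5, -0.7]
gripper_width: 59.7
gripper_force: 0.0
time_s: 22.35
ee_pos: [530.7, -426.7, 123.3]
ee_rot: [179.8, 0.2, 94.7]
force: [-0.4, -0.3, 0.1]
gripper_width: 26.7
gripper_force: 0.0
at [ 530.7 -426.7  123.3] 94.72
(530, -426, 18, 94.7) | x 0.0007 y -0.0007 z 0.1053 yaw 0.0003
```

```bash
python3 -m crank '[{"grip":0.0,"x":0,"y":0,"z":0.02,"yaw":0},{"grip":0.0,"x":0,"y":0,"z":0.05,"yaw":0},{"grip":0.0,"x":0,"y":0,"z":0.08,"yaw":0},{"grip":0.0,"x":0,"y":0,"z":0.098,"yaw":0},{"grip":0.0,"x":0,"y":0,"z":0.105,"yaw":0}]' | head -4
for i in 1; do
python3 -m crank '[{"grip":0.0,"x":0.005,"y":0,"z":0,"yaw":0},{"grip":0.0,"x":0.010,"y":0,"z":0,"yaw":0},{"grip":0.0,"x":0.015,"y":0,"z":0,"yaw":0},{"grip":0.0,"x":0.020,"y":0,"z":0,"yaw":0},{"grip":0.0,"x":0.025,"y":0,"z":0,"yaw":0}]' | head -4
python3 -m crank '[{"grip":0.0,"x":0.005,"y":0,"z":0,"yaw":0},{"grip":0.0,"x":0.010,"y":0,"z":0,"yaw":0},{"grip":0.0,"x":0.015,"y":0,"z":0,"yaw":0},{"grip":0.0,"x":0.020,"y":0,"z":0,"yaw":0},{"grip":0.0,"x":0.025,"y":0,"z":0,"yaw":0}]' | head -4
done
python3 - <<'E'
from fit import *
m,f=grab("scene")
for r in rects(m,f,*COL["green"],52,100): print("g",r)
for r in rects(m,f,[20,80,60],[34,255,255],24,100): print("y",r)
E
```

```text
time_s: 22.77
ee_pos: [528.6, -425.0, 14.2]
ee_rot: [-179.9, -0.1, 94.7]
force: [-12.7, 10.0, 38.0]
time_s: 23.18
ee_pos: [528.1, -401.1, 16.3]
ee_rot: [179.9, 0.1, 94.7]
force: [0.5, -2.1, 1.2]
time_s: 23.6
ee_pos: [525.4, -375.8, 15.3]
ee_rot: [180.0, 0.0, 94.7]
force: [0.8, -2.3, 1.6]
g (595.6, 289.6, 30, 29, 43.0, array([437., 279.]))
g (294.4, 591.5, 320, 84, -31.5, array([544., 190.]))
g (-503.3, 1028.8, 237, 17, -14.2, array([637.,  19.]))
y (887.9, 17.6, 94, 72, 89.9, array([311., 395.]))
y (515.3, -314.1, 98, 76, -86.8, array([198., 234.]))
```

```bash
python3 -m crank '[{"grip":0.0,"x":0.005,"y":0,"z":-0.002,"yaw":0},{"grip":0.0,"x":0.010,"y":0,"z":-0.002,"yaw":0},{"grip":0.0,"x":0.015,"y":0,"z":-0.002,"yaw":0},{"grip":0.0,"x":0.020,"y":0,"z":-0.002,"yaw":0},{"grip":0.0,"x":0.025,"y":0,"z":-0.002,"yaw":0}]' | head -4
python3 -m crank '[{"grip":0.0,"x":0.005,"y":0,"z":0,"yaw":0},{"grip":0.0,"x":0.010,"y":0,"z":0,"yaw":0},{"grip":0.0,"x":0.015,"y":0,"z":0,"yaw":0},{"grip":0.0,"x":0.020,"y":0,"z":0,"yaw":0},{"grip":0.0,"x":0.025,"y":0,"z":0,"yaw":0}]' | head -4
python3 -m crank '[{"grip":0.0,"x":0.005,"y":0,"z":0,"yaw":0},{"grip":0.0,"x":0.010,"y":0,"z":0,"yaw":0},{"grip":0.0,"x":0.015,"y":0,"z":0,"yaw":0},{"grip":0.0,"x":0.020,"y":0,"z":0,"yaw":0},{"grip":0.0,"x":0.025,"y":0,"z":0,"yaw":0}]' | head -4
python3 -m crank '[{"grip":0.0,"x":-0.005,"y":0,"z":-0.03,"yaw":0},{"grip":0.02,"x":-0.005,"y":0,"z":-0.07,"yaw":0},{"grip":0.05,"x":-0.005,"y":0,"z":-0.11,"yaw":0},{"grip":0.07,"x":-0.005,"y":0,"z":-0.15,"yaw":0},{"grip":0.09,"x":-0.005,"y":0,"z":-0.17,"yaw":0}]' | head -2
python3 -m crank '[{"grip":0.09,"x":0,"y":0,"z":-0.03,"yaw":0},{"grip":0.09,"x":0,"y":0,"z":-0.03,"yaw":0},{"grip":0.09,"x":0,"y":0,"z":-0.03,"yaw":0},{"grip":0.09,"x":0,"y":0,"z":-0.03,"yaw":0},{"grip":0.09,"x":0,"y":0,"z":-0.03,"yaw":0}]' | head -3
python3 - <<'E'
from fit import *
m,f=grab("wrist","w10")
for r in rects(m,f,*COL["green"],52,300): print("g",r)
for r in rects(m,f,*COL["blue"],28,50): print("b",r)
for r in rects(m,f,[18,80,40],[34,255,255],24,400): print("y",r)
E
```

```text
time_s: 24.07
ee_pos: [523.0, -350.5, 17.0]
ee_rot: [-180.0, -0.0, 94.7]
force: [-0.1, 0.1, -0.6]
time_s: 24.48
ee_pos: [521.2, -325.8, 17.2]
ee_rot: [180.0, 0.0, 94.7]
force: [0.6, -0.9, -0.1]
time_s: 24.9
ee_pos: [519.1, -300.9, 17.2]
ee_rot: [180.0, 0.0, 94.7]
force: [0.3, -0.7, 0.9]
time_s: 25.32
ee_pos: [521.2, -307.0, 192.6]
time_s: 25.73
ee_pos: [518.8, -305.7, 215.5]
ee_rot: [-179.8, -0.1, 94.7]
g (456.6, -354.0, 94, 65, -85.3, array([248., 262.]))
b (476.3, -335.6, 103, 52, -49.3, array([270., 240.]))
b (744.8, -198.0, 65, 58, -72.8, array([610., 107.]))
y (628.7, -509.2, 420, 34, 4.8, array([408., 415.]))
y (494.5, -479.9, 74, 27, 44.8, array([286., 383.]))
y (672.8, -432.2, 80, 24, -75.1, array([467., 351.]))
y (387.5, -456.0, 80, 24, 85.5, array([178., 351.]))
y (506.0, -234.8, 91, 64, -86.8, array([314., 132.]))
```

Yellow now lies flat at (506,-235), measured 91×64 mm, and green hasn't moved. I'll pick yellow up again.

```bash
python3 -m crank '[{"grip":0.091,"x":0.03,"y":-0.008,"z":0.02,"yaw":0.026},{"grip":0.091,"x":0.055,"y":-0.008,"z":0.05,"yaw":0.026},{"grip":0.091,"x":0.07,"y":-0.008,"z":0.07,"yaw":0.026},{"grip":0.091,"x":0.07,"y":-0.008,"z":0.076,"yaw":0.026},{"grip":0.091,"x":0.07,"y":-0.008,"z":0.076,"yaw":0.026}]' | head -2
python3 -m crank '[{"grip":0.091,"x":0,"y":0,"z":0,"yaw":0},{"grip":0.091,"x":0,"y":0,"z":0,"yaw":0},{"grip":0.091,"x":0,"y":0,"z":0,"yaw":0},{"grip":0.091,"x":0,"y":0,"z":0,"yaw":0},{"grip":0.091,"x":0,"y":0,"z":0,"yaw":0}]' | head -3
python3 - <<'E'
from vis import *
m,f=grab("wrist","w11")
for r in rects(m,f,[18,80,40],[34,255,255],24,400): print(r)
plan((506,-236,18,93.2))
E
```

```text
time_s: 26.2
ee_pos: [504.5, -236.2, 138.7]
time_s: 26.62
ee_pos: [506.3, -238.0, 141.9]
ee_rot: [179.9, 0.1, 93.2]
(640.2, -382.2, 283, 27, 3.1, array([473., 415.]))
(684.5, -322.0, 66, 27, -72.4, array([542., 351.]))
(340.1, -340.2, 65, 27, 78.7, array([104., 350.]))
(505.7, -233.0, 93, 63, -86.8, array([321., 228.]))
at [ 506.2 -237.8  141.7] 93.17
(506, -236, 18, 93.2) | x 0.0018 y -0.0001 z 0.1237 yaw -0.0005
```

```bash
python3 -m crank '[{"grip":0.091,"x":0.0033,"y":-0.0003,"z":0.04,"yaw":0},{"grip":0.091,"x":0.0033,"y":-0.0003,"z":0.075,"yaw":0},{"grip":0.091,"x":0.0033,"y":-0.0003,"z":0.102,"yaw":0},{"grip":0.091,"x":0.0033,"y":-0.0003,"z":0.116,"yaw":0},{"grip":0.091,"x":0.0033,"y":-0.0003,"z":0.1225,"yaw":0}]' | head -3
python3 -m crank '[{"grip":0.07,"x":0,"y":0,"z":0,"yaw":0},{"grip":0.06,"x":0,"y":0,"z":0,"yaw":0},{"grip":0.055,"x":0,"y":0,"z":0,"yaw":0},{"grip":0.055,"x":0,"y":0,"z":0,"yaw":0},{"grip":0.055,"x":0,"y":0,"z":0,"yaw":0}]' 20
python3 -m crank '[{"grip":0.055,"x":0,"y":0,"z":-0.02,"yaw":0},{"grip":0.055,"x":0,"y":0,"z":-0.05,"yaw":0},{"grip":0.055,"x":0,"y":0,"z":-0.08,"yaw":0},{"grip":0.055,"x":0,"y":0,"z":-0.095,"yaw":0},{"grip":0.055,"x":0,"y":0,"z":-0.1,"yaw":0}]'
python3 - <<'E'
from vis import *
plan((455.3,-356.8,120,94.7))
E
```

```text
time_s: 27.08
ee_pos: [504.0, -233.5, 16.4]
ee_rot: [-179.8, -0.1, 93.2]
time_s: 27.5
ee_pos: [506.1, -234.4, 20.0]
ee_rot: [179.9, 0.1, 93.2]
force: [-0.3, -0.2, 3.8]
gripper_width: 63.5
gripper_force: 20.0
time_s: 27.92
ee_pos: [507.2, -234.8, 122.4]
ee_rot: [179.6, 0.2, 93.2]
force: [0.9, -0.2, -1.2]
gripper_width: 63.8
gripper_force: 20.0
at [ 507.2 -234.8  122.4] 93.2
(455.3, -356.8, 120, 94.7) | x -0.1189 y -0.0586 z 0.0024 yaw -0.0262
```

```bash
python3 -m crank '[{"grip":0.055,"x":-0.025,"y":-0.0123,"z":0,"yaw":-0.0262},{"grip":0.055,"x":-0.055,"y":-0.0271,"z":0,"yaw":-0.0262},{"grip":0.055,"x":-0.085,"y":-0.0419,"z":0,"yaw":-0.0262},{"grip":0.055,"x":-0.108,"y":-0.0532,"z":0,"yaw":-0.0262},{"grip":0.055,"x":-0.1189,"y":-0.0586,"z":0,"yaw":-0.0262}]' | head -2
python3 -m crank '[{"grip":0.055,"x":0,"y":0,"z":0.01,"yaw":0},{"grip":0.055,"x":0,"y":0,"z":0.025,"yaw":0},{"grip":0.055,"x":0,"y":0,"z":0.033,"yaw":0},{"grip":0.055,"x":0,"y":0,"z":0.036,"yaw":0},{"grip":0.055,"x":0,"y":0,"z":0.036,"yaw":0}]'|head -2
python3 -m crank '[{"grip":0.055,"x":0,"y":0,"z":0,"yaw":0},{"grip":0.055,"x":0,"y":0,"z":0,"yaw":0},{"grip":0.055,"x":0,"y":0,"z":0,"yaw":0},{"grip":0.055,"x":0,"y":0,"z":0,"yaw":0},{"grip":0.055,"x":0,"y":0,"z":0,"yaw":0}]'
python3 - <<'E'
from vis import *
plan((455.3,-357,72,94.7))
E
```

```text
time_s: 28.33
ee_pos: [451.9, -358.3, 117.9]
time_s: 28.75
ee_pos: [453.3, -354.4, 81.2]
time_s: 29.17
ee_pos: [453.8, -356.1, 83.1]
ee_rot: [180.0, 0.0, 94.7]
force: [-0.2, -0.9, -0.6]
gripper_width: 63.8
gripper_force: 20.0
at [ 453.8 -356.1   83.1] 94.71
(455.3, -357, 72, 94.7) | x -0.0010 y 0.0015 z 0.0111 yaw 0.0001
```

```bash
python3 -m crank '[{"grip":0.055,"x":-0.0008,"y":0.0014,"z":0.003,"yaw":0},{"grip":0.055,"x":-0.0008,"y":0.0014,"z":0.006,"yaw":0},{"grip":0.055,"x":-0.0008,"y":0.0014,"z":0.0085,"yaw":0},{"grip":0.055,"x":-0.0008,"y":0.0014,"z":0.0102,"yaw":0},{"grip":0.055,"x":-0.0008,"y":0.0014,"z":0.0112,"yaw":0}]'
python3 -m crank '[{"grip":0.055,"x":0,"y":0,"z":0,"yaw":0},{"grip":0.055,"x":0,"y":0,"z":0,"yaw":0},{"grip":0.07,"x":0,"y":0,"z":0,"yaw":0},{"grip":0.085,"x":0,"y":0,"z":0,"yaw":0},{"grip":0.085,"x":0,"y":0,"z":0,"yaw":0}]'
python3 -m crank '[{"grip":0.09,"x":0,"y":0,"z":-0.02,"yaw":0},{"grip":0.09,"x":0,"y":0,"z":-0.06,"yaw":0},{"grip":0.09,"x":0,"y":0,"z":-0.1,"yaw":0},{"grip":0.09,"x":0,"y":0,"z":-0.12,"yaw":0},{"grip":0.09,"x":0,"y":0,"z":-0.12,"yaw":0}]' | head -3
python3 -m crank '[{"grip":0.09,"x":0.02,"y":0,"z":-0.02,"yaw":0},{"grip":0.09,"x":0.06,"y":0,"z":-0.05,"yaw":0},{"grip":0.09,"x":0.08,"y":0,"z":-0.06,"yaw":0},{"grip":0.09,"x":0.08,"y":0,"z":-0.07,"yaw":0},{"grip":0.09,"x":0.08,"y":0,"z":-0.07,"yaw":0}]' | head -3
python3 - <<'E'
from vis import *
m,f=grab("wrist","w12")
for r in rects(m,f,[18,80,40],[34,255,255],76,400)[-1:]: print("y",r)
for c,z in (("violet",4),("blue",28),("green",52)):
  for r in rects(m,f,*COL[c],z,30): print(c,r)
print("cam",(-np.array(m["R"]).T@m["t"]).round())
plan((425,110,250,90))
E
```

```text
time_s: 29.58
ee_pos: [454.8, -356.5, 72.0]
ee_rot: [-180.0, -0.0, 94.7]
force: [-3.0, 2.0, 10.5]
gripper_width: 63.8
gripper_force: 20.0
time_s: 30.0
ee_pos: [455.1, -356.8, 71.2]
ee_rot: [180.0, 0.0, 94.7]
force: [-0.3, -0.5, -0.3]
gripper_width: 80.7
gripper_force: 0.0
time_s: 30.42
ee_pos: [457.5, -358.7, 197.0]
ee_rot: [179.5, 0.5, 94.7]
time_s: 30.83
ee_pos: [449.2, -276.7, 263.0]
ee_rot: [179.8, 0.2, 94.8]
y (454.9, -348.6, 89, 64, -85.3, array([321., 290.]))
violet (452.2, -315.1, 71, 15, 3.8, array([321., 233.]))
violet (285.5, -371.9, 142, 102, 79.5, array([164., 257.]))
blue (451.5, -308.9, 60, 6, 5.8, array([321., 237.]))
blue (733.6, -197.6, 58, 39, -72.4, array([623., 147.]))
green (451.1, -308.1, 58, 5, 4.7, array([322., 242.]))
cam [ 443. -198.  418.]
at [ 448.8 -277.2  261.5] 94.76
(425, 110, 250, 90) | x 0.1939 y 0.0042 z 0.0058 yaw 0.0415
(425, 110, 250, 90) | x 0.1939 y -0.0039 z 0.0058 yaw 0.0415
```

The stack is rebuilt, with the +y edges of all three cases lined up. Now the retainers and dryer: I'll move to a viewpoint over them.

```bash
python3 -m crank '[{"grip":0.091,"x":0.04,"y":0.01,"z":0,"yaw":0.0415},{"grip":0.091,"x":0.2,"y":0.045,"z":0,"yaw":0.0415},{"grip":0.091,"x":0.2,"y":0.045,"z":0,"yaw":0.0415},{"grip":0.091,"x":0.2,"y":0.045,"z":0,"yaw":0.0415},{"grip":0.091,"x":0.2,"y":0.045,"z":0,"yaw":0.0415}]' | head -2
python3 -m crank '[{"grip":0.091,"x":0.04,"y":0.01,"z":-0.01,"yaw":0.0415},{"grip":0.091,"x":0.2,"y":0.045,"z":-0.01,"yaw":0.0415},{"grip":0.091,"x":0.2,"y":0.045,"z":-0.01,"yaw":0.0415},{"grip":0.091,"x":0.2,"y":0.045,"z":-0.01,"yaw":0.0415},{"grip":0.091,"x":0.2,"y":0.045,"z":-0.01,"yaw":0.0415}]' | head -2
python3 -m crank '[{"grip":0.091,"x":0,"y":0,"z":0,"yaw":0},{"grip":0.091,"x":0,"y":0,"z":0,"yaw":0},{"grip":0.091,"x":0,"y":0,"z":0,"yaw":0},{"grip":0.091,"x":0,"y":0,"z":0,"yaw":0},{"grip":0.091,"x":0,"y":0,"z":0,"yaw":0}]' | head -3
python3 - <<'E'
from vis import *
m,f=grab("wrist","w13"); np.savez("w13.npz",**m)
print("cam",(-np.array(m["R"]).T@m["t"]).round())
for r in rects(m,f,*COL["pink"],60,100): print("p",r)
for r in rects(m,f,*COL["green"],76,50): print("g",r)
E
```

```text
time_s: 31.3
ee_pos: [476.7, -72.9, 259.4]
time_s: 31.72
ee_pos: [514.2, 129.0, 269.3]
time_s: 32.13
ee_pos: [513.8, 126.1, 271.0]
ee_rot: [-180.0, 0.0, 89.8]
cam [515. 205. 427.]
p (432.7, 81.5, 57, 17, -10.6, array([240., 256.]))
p (425.2, 202.9, 58, 16, 1.7, array([224., 128.]))
g (557.0, 264.8, 65, 8, -76.4, array([374.,  50.]))
g (616.8, 284.6, 31, 29, 43.6, array([450.,  21.]))
```

View pics/w13.png

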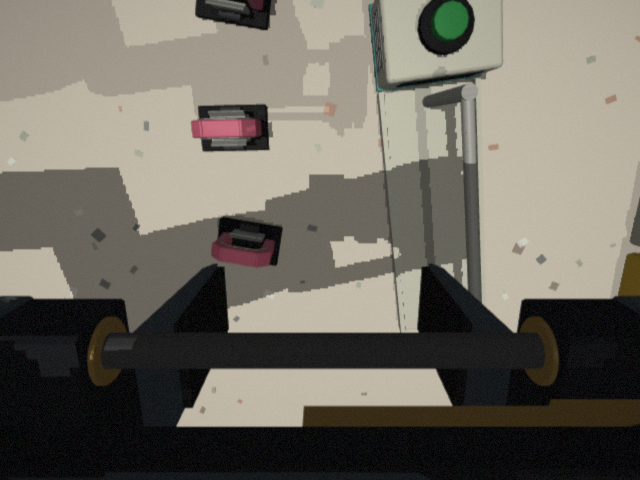

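Wrist view:
- **Retainers:** (225,128) and (243,250), with the third at (240,8).
- **Bar:** from the post at (468,92) down to (475,310).
- **Button:** (452,20).

Next, a view from directly above the bar.

Run:
```python
from vis import *
m=dict(np.load("w13.npz")); print(ray(m,[[469,112],[474,285],[468,92]],[120,120,125]).round(1))
plan((630,45,270,90))
```

```text
[[623.6 214.1 120. ]
 [641.7  75.3 120. ]
 [619.8 227.7 125. ]]
at [513.8 126.2 271.2] 89.82
(630, 45, 270, 90) | x -0.0808 y 0.1165 z 0.0012 yaw -0.0032
```

```bash
python3 -m crank '[{"grip":0.091,"x":-0.03,"y":0.04,"z":0,"yaw":-0.132},{"grip":0.091,"x":-0.0946,"y":0.1323,"z":0,"yaw":-0.132},{"grip":0.091,"x":-0.0946,"y":0.1323,"z":0,"yaw":-0.132},{"grip":0.091,"x":-0.0946,"y":0.1323,"z":0,"yaw":-0.132},{"grip":0.091,"x":-0.0946,"y":0.1323,"z":0,"yaw":-0.132}]' | head -2
python3 -m crank '[{"grip":0.091,"x":0,"y":0,"z":0,"yaw":0},{"grip":0.091,"x":0,"y":0,"z":0,"yaw":0},{"grip":0.091,"x":0,"y":0,"z":0,"yaw":0},{"grip":0.091,"x":0,"y":0,"z":0,"yaw":0},{"grip":0.091,"x":0,"y":0,"z":0,"yaw":0}]' | head -3
python3 - <<'E'
from vis import *
m,f=grab("wrist","w14"); np.savez("w14.npz",**m)
print("cam",(-np.array(m["R"]).T@m["t"]).round(1))
cv2.imwrite("pics/w14c.png",cv2.resize(f[0:300,130:530],None,fx=2,fy=2,interpolation=2)[:,:,::-1])
for r in rects(m,f,*COL["green"],76,50): print("g",r)
E
```

```text
time_s: 32.6
ee_pos: [650.5, 27.4, 269.8]
time_s: 33.02
ee_pos: [645.2, 33.7, 272.2]
ee_rot: [180.0, 0.0, 97.6]
cam [635.4 111.8 427.8]
g (856.1, 200.7, 75, 73, 7.5, array([593.,  57.]))
```

View pics/w14c.png

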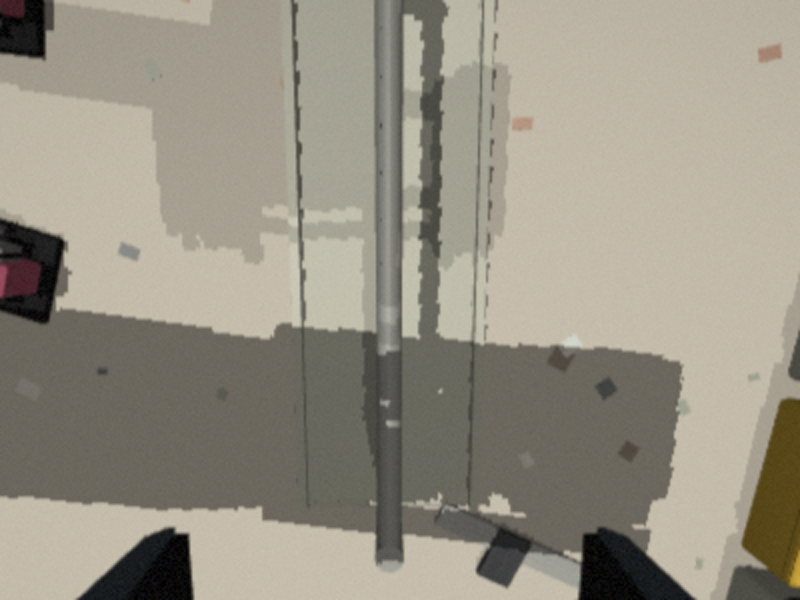

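The bar runs vertically at crop x≈389, which is u≈324.6. The -y post end is at about (324.5,281).

Run:
```python
from vis import *
m=dict(np.load("w14.npz")); P=ray(m,[[324.5,50],[324.8,150],[325,250],[324.5,281]],[120,120,120,125]); print(P.round(1))
d=P[0]-P[2]; d/=np.linalg.norm(d); yaw=np.degrees(np.arctan2(-d[0],d[1])); print("dryer yaw",yaw.round(2))
post=P[3]+6*d; mid=post+120*d; print("mid from -post",mid.round(1), "start",(mid+175*d).round(1))
plan((425,124,200,90))
```

```text
[[630.2 163.7 120. ]
 [639.7  94.3 120. ]
 [650.6  14.5 120. ]
 [653.5 -10.8 125. ]]
dryer yaw 7.78
mid from -post [636.4 114.1 125. ] start [612.7 287.5 125. ]
at [645.3  33.7 272.1] 97.57
(425, 124, 200, 90) | x 0.0593 y -0.1033 z 0.0361 yaw 0.0661
(425, 124, 200, 90) | x 0.0523 y -0.1070 z 0.0361 yaw 0.0661
```

```bash
python3 -m crank '[{"grip":0.091,"x":0.0,"y":-0.04,"z":0.01,"yaw":0.066},{"grip":0.091,"x":-0.003,"y":-0.11,"z":0.036,"yaw":0.066},{"grip":0.091,"x":-0.003,"y":-0.11,"z":0.036,"yaw":0.066},{"grip":0.091,"x":-0.003,"y":-0.11,"z":0.036,"yaw":0.066},{"grip":0.091,"x":-0.003,"y":-0.11,"z":0.036,"yaw":0.066}]' | head -2
python3 -m crank '[{"grip":0.091,"x":-0.01,"y":-0.04,"z":0.01,"yaw":0.066},{"grip":0.091,"x":-0.015,"y":-0.105,"z":0.036,"yaw":0.066},{"grip":0.091,"x":-0.015,"y":-0.105,"z":0.036,"yaw":0.066},{"grip":0.091,"x":-0.015,"y":-0.105,"z":0.036,"yaw":0.066},{"grip":0.091,"x":-0.015,"y":-0.105,"z":0.036,"yaw":0.066}]' | head -2
python3 -m crank '[{"grip":0.091,"x":0,"y":0,"z":0,"yaw":0},{"grip":0.091,"x":0,"y":0,"z":0,"yaw":0},{"grip":0.091,"x":0,"y":0,"z":0,"yaw":0},{"grip":0.091,"x":0,"y":0,"z":0,"yaw":0},{"grip":0.091,"x":0,"y":0,"z":0,"yaw":0}]' | head -3
python3 - <<'E'
from vis import *
m,f=grab("wrist","w15")
print("cam",(-np.array(m["R"]).T@m["t"]).round(1))
for r in rects(m,f,*COL["pink"],60,50): print("p",r)
for r in rects(m,f,[160,60,30],[180,255,255],60,50): print("p2",r)
plan((433,79,110,79.4))
E
```

```text
time_s: 33.48
ee_pos: [535.1, 15.9, 235.4]
time_s: 33.9
ee_pos: [434.3, -6.0, 200.3]
time_s: 34.32
ee_pos: [434.3, -6.0, 199.6]
ee_rot: [180.0, 0.0, 90.0]
cam [434.9  72.7 355.2]
p (430.9, 80.0, 57, 16, -10.0, array([317., 115.]))
p2 (431.3, 79.7, 58, 17, -10.3, array([317., 115.]))
at [434.1  -6.  199.5] 89.96
(433, 79, 110, 79.4) | x 0.0850 y -0.0011 z 0.0895 yaw 0.1843
```

```bash
python3 -m crank '[{"grip":0.091,"x":0.03,"y":-0.001,"z":0.03,"yaw":0.1},{"grip":0.091,"x":0.06,"y":-0.002,"z":0.06,"yaw":0.18},{"grip":0.091,"x":0.08,"y":-0.0029,"z":0.08,"yaw":0.18},{"grip":0.091,"x":0.0858,"y":-0.0029,"z":0.09,"yaw":0.18},{"grip":0.091,"x":0.0858,"y":-0.0029,"z":0.09,"yaw":0.18}]' | head -2
python3 -m crank '[{"grip":0.091,"x":0,"y":0,"z":0,"yaw":0},{"grip":0.091,"x":0,"y":0,"z":0,"yaw":0},{"grip":0.091,"x":0,"y":0,"z":0,"yaw":0},{"grip":0.091,"x":0,"y":0,"z":0,"yaw":0},{"grip":0.091,"x":0,"y":0,"z":0,"yaw":0}]' | head -3
python3 - <<'E'
from vis import *
plan((431.2,79.8,33,79.7))
E
```

```text
time_s: 34.78
ee_pos: [429.0, 80.7, 107.2]
time_s: 35.2
ee_pos: [431.2, 79.2, 110.2]
ee_rot: [179.9, -0.0, 79.6]
at [431.2  79.2 110.2] 79.58
(431.2, 79.8, 33, 79.7) | x 0.0006 y -0.0001 z 0.0772 yaw -0.0022
```

```bash
python3 -m crank '[{"grip":0.091,"x":0.0006,"y":0,"z":0.025,"yaw":-0.002},{"grip":0.091,"x":0.0006,"y":0,"z":0.05,"yaw":-0.002},{"grip":0.091,"x":0.0006,"y":0,"z":0.065,"yaw":-0.002},{"grip":0.091,"x":0.0006,"y":0,"z":0.073,"yaw":-0.002},{"grip":0.091,"x":0.0006,"y":0,"z":0.077,"yaw":-0.002}]' | head -4
python3 -m crank '[{"grip":0.08,"x":0,"y":0,"z":0,"yaw":0},{"grip":0.07,"x":0,"y":0,"z":0,"yaw":0},{"grip":0.05,"x":0,"y":0,"z":0,"yaw":0},{"grip":0.05,"x":0,"y":0,"z":0,"yaw":0},{"grip":0.05,"x":0,"y":0,"z":0,"yaw":0}]' 20
python3 -m crank '[{"grip":0.05,"x":0,"y":0,"z":-0.005,"yaw":0},{"grip":0.05,"x":0,"y":0,"z":-0.015,"yaw":0},{"grip":0.05,"x":0,"y":0,"z":-0.025,"yaw":0},{"grip":0.05,"x":0,"y":0,"z":-0.035,"yaw":0},{"grip":0.05,"x":0,"y":0,"z":-0.045,"yaw":0}]'
python3 -m crank '[{"grip":0.05,"x":0,"y":0,"z":-0.025,"yaw":0},{"grip":0.05,"x":0,"y":0,"z":-0.055,"yaw":0},{"grip":0.05,"x":0,"y":0,"z":-0.085,"yaw":0},{"grip":0.05,"x":0,"y":0,"z":-0.105,"yaw":0},{"grip":0.05,"x":0,"y":0,"z":-0.11,"yaw":0}]'
python3 - <<'E'
from vis import *
plan((645.4,52.6,185,97.7))
E
```

```text
time_s: 35.62
ee_pos: [430.4, 79.9, 31.7]
ee_rot: [-179.9, 0.0, 79.7]
force: [0.1, -0.3, -0.1]
time_s: 36.03
ee_pos: [431.2, 80.3, 33.1]
ee_rot: [179.9, -0.0, 79.7]
force: [0.5, -0.0, 1.6]
gripper_width: 60.6
gripper_force: 8.1
time_s: 36.45
ee_pos: [430.8, 80.3, 78.3]
ee_rot: [180.0, -0.0, 79.8]
force: [0.5, 1.2, -0.7]
gripper_width: 59.7
gripper_force: 20.0
time_s: 36.87
ee_pos: [432.7, 80.6, 191.4]
ee_rot: [179.6, -0.1, 79.8]
force: [1.2, -0.5, -1.4]
gripper_width: 59.5
gripper_force: 20.0
at [432.7  80.6 191.4] 79.75
(645.4, 52.6, 185, 97.7) | x 0.0051 y 0.1071 z 0.0032 yaw -0.1566
(645.4, 52.6, 185, 97.7) | x -0.0116 y 0.1066 z 0.0032 yaw -0.1566
```

```bash
python3 -m crank '[{"grip":0.05,"x":0.001,"y":0.02,"z":0,"yaw":-0.05},{"grip":0.05,"x":0.002,"y":0.045,"z":0,"yaw":-0.1},{"grip":0.05,"x":0.0035,"y":0.07,"z":0,"yaw":-0.1566},{"grip":0.05,"x":0.005,"y":0.095,"z":0,"yaw":-0.1566},{"grip":0.05,"x":0.0051,"y":0.1071,"z":0,"yaw":-0.1566}]' | head -2
python3 -m crank '[{"grip":0.05,"x":-0.002,"y":0.02,"z":0,"yaw":-0.05},{"grip":0.05,"x":-0.005,"y":0.045,"z":0,"yaw":-0.1},{"grip":0.05,"x":-0.008,"y":0.07,"z":0,"yaw":-0.1566},{"grip":0.05,"x":-0.01,"y":0.095,"z":0,"yaw":-0.1566},{"grip":0.05,"x":-0.0116,"y":0.1066,"z":0,"yaw":-0.1566}]' | head -2
python3 -m crank '[{"grip":0.05,"x":0,"y":0,"z":0,"yaw":0},{"grip":0.05,"x":0,"y":0,"z":0,"yaw":0},{"grip":0.05,"x":0,"y":0,"z":0,"yaw":0},{"grip":0.05,"x":0,"y":0,"z":0,"yaw":0},{"grip":0.05,"x":0,"y":0,"z":0,"yaw":0}]'
python3 - <<'E'
from vis import *
plan((645.4,52.6,111,97.7))
s=[]
for n in("side","scene"):
    m,f=grab(n); u=proj(m,[[645,53,185]])[0].astype(int); print(n,u)
    s.append(cv2.resize(f[max(u[1]-50,0):u[1]+50,u[0]-65:u[0]+65],(390,300),interpolation=2))
cv2.imwrite("pics/h1.png",np.hstack(s)[:,:,::-1])
E
```

```text
time_s: 37.28
ee_pos: [539.3, 65.9, 186.5]
time_s: 37.7
ee_pos: [645.5, 51.9, 185.9]
time_s: 38.12
ee_pos: [642.4, 52.4, 187.7]
ee_rot: [-180.0, 0.0, 97.7]
force: [-0.3, -0.2, 0.3]
gripper_width: 59.8
gripper_force: 20.0
at [642.4  52.4 187.7] 97.71
(645.4, 52.6, 111, 97.7) | x -0.0002 y 0.0030 z 0.0767 yaw 0.0002
side [246 211]
scene [340 261]
```

```bash
python3 -m crank '[{"grip":0.05,"x":0,"y":0.001,"z":0.01,"yaw":0},{"grip":0.05,"x":0,"y":0.003,"z":0.02,"yaw":0},{"grip":0.05,"x":0,"y":0.003,"z":0.026,"yaw":0},{"grip":0.05,"x":0,"y":0.003,"z":0.028,"yaw":0},{"grip":0.05,"x":0,"y":0.003,"z":0.028,"yaw":0}]' | head -2
python3 -m crank '[{"grip":0.05,"x":0,"y":0,"z":0,"yaw":0},{"grip":0.05,"x":0,"y":0,"z":0,"yaw":0},{"grip":0.05,"x":0,"y":0,"z":0,"yaw":0},{"grip":0.05,"x":0,"y":0,"z":0,"yaw":0},{"grip":0.05,"x":0,"y":0,"z":0,"yaw":0}]'
python3 - <<'E'
from vis import *
plan((645.4,52.6,111,97.7))
for n in("side","scene"):
    m,f=grab(n); u=proj(m,[[645,53,160]])[0]; print(n,u.round())
    for r in rects(m,f,[160,60,30],[180,255,255],160+12,20): print(r)
E
```

```text
time_s: 38.63
ee_pos: [645.7, 52.6, 157.9]
time_s: 39.05
ee_pos: [646.5, 52.7, 159.8]
ee_rot: [180.0, 0.0, 97.7]
force: [0.4, 0.3, 0.2]
gripper_width: 59.5
gripper_force: 20.0
at [646.5  52.7 159.8] 97.69
(645.4, 52.6, 111, 97.7) | x 0.0001 y -0.0011 z 0.0488 yaw -0.0001
side [247. 222.]
(360.0, 431.6, 68, 40, -10.9, array([273., 392.]))
(355.2, 334.4, 67, 48, -66.1, array([309., 348.]))
(645.6, 64.2, 91, 49, -58.0, array([243., 217.]))
scene [339. 267.]
(633.1, 49.4, 17, 15, 4.3, array([338., 259.]))
(525.6, 283.8, 74, 18, -16.5, array([446., 227.]))
(517.6, 180.3, 72, 18, -3.5, array([400., 221.]))
```

```bash
python3 -m crank '[{"grip":0.05,"x":0,"y":-0.001,"z":0.012,"yaw":0},{"grip":0.05,"x":0,"y":-0.001,"z":0.024,"yaw":0},{"grip":0.05,"x":0,"y":-0.001,"z":0.034,"yaw":0},{"grip":0.05,"x":0,"y":-0.001,"z":0.04,"yaw":0},{"grip":0.05,"x":0,"y":-0.001,"z":0.043,"yaw":0}]'
python3 -m crank '[{"grip":0.05,"x":0,"y":0,"z":0.001,"yaw":0},{"grip":0.05,"x":0,"y":0,"z":0.002,"yaw":0},{"grip":0.05,"x":0,"y":0,"z":0.003,"yaw":0},{"grip":0.05,"x":0,"y":0,"z":0.004,"yaw":0},{"grip":0.05,"x":0,"y":0,"z":0.005,"yaw":0}]'
python3 -m crank '[{"grip":0.05,"x":0,"y":0,"z":0,"yaw":0},{"grip":0.05,"x":0,"y":0,"z":0,"yaw":0},{"grip":0.05,"x":0,"y":0,"z":0,"yaw":0},{"grip":0.05,"x":0,"y":0,"z":0,"yaw":0},{"grip":0.05,"x":0,"y":0,"z":0,"yaw":0}]'
```

```text
time_s: 39.57
ee_pos: [644.9, 52.5, 115.3]
ee_rot: [-179.9, -0.0, 97.7]
force: [-0.1, -0.2, -1.0]
gripper_width: 59.7
gripper_force: 20.0
time_s: 39.98
ee_pos: [645.6, 52.5, 111.8]
ee_rot: [180.0, 0.0, 97.7]
force: [-0.0, -0.6, -0.2]
gripper_width: 59.4
gripper_force: 20.0
time_s: 40.4
ee_pos: [645.4, 52.5, 111.6]
ee_rot: [180.0, 0.0, 97.7]
force: [0.1, -0.4, -0.3]
gripper_width: 59.5
gripper_force: 20.0
```

```bash
python3 -m crank '[{"grip":0.05,"x":0,"y":0,"z":0.0004,"yaw":0},{"grip":0.05,"x":0,"y":0,"z":0.0008,"yaw":0},{"grip":0.05,"x":0,"y":0,"z":0.0012,"yaw":0},{"grip":0.05,"x":0,"y":0,"z":0.0014,"yaw":0},{"grip":0.05,"x":0,"y":0,"z":0.0015,"yaw":0}]' | sed -n 2,4p
python3 -m crank '[{"grip":0.05,"x":0,"y":0,"z":0.0004,"yaw":0},{"grip":0.05,"x":0,"y":0,"z":0.0008,"yaw":0},{"grip":0.05,"x":0,"y":0,"z":0.0012,"yaw":0},{"grip":0.05,"x":0,"y":0,"z":0.0014,"yaw":0},{"grip":0.05,"x":0,"y":0,"z":0.0015,"yaw":0}]' | sed -n 2,4p
```

```text
ee_pos: [645.4, 52.5, 110.1]
ee_rot: [180.0, 0.0, 97.7]
force: [0.4, -0.2, 1.2]
ee_pos: [645.5, 52.5, 109.9]
ee_rot: [179.9, 0.0, 97.7]
force: [-3.2, -0.4, 7.5]
```

```bash
python3 -m crank '[{"grip":0.05,"x":0,"y":0,"z":-0.001,"yaw":0},{"grip":0.05,"x":0,"y":0,"z":-0.001,"yaw":0},{"grip":0.06,"x":0,"y":0,"z":-0.001,"yaw":0},{"grip":0.07,"x":0,"y":0,"z":-0.001,"yaw":0},{"grip":0.085,"x":0,"y":0,"z":-0.001,"yaw":0}]'
python3 -m crank '[{"grip":0.09,"x":0,"y":0,"z":0,"yaw":0},{"grip":0.09,"x":0,"y":0,"z":0,"yaw":0},{"grip":0.09,"x":0,"y":0,"z":0,"yaw":0},{"grip":0.09,"x":0,"y":0,"z":-0.01,"yaw":0},{"grip":0.09,"x":0,"y":0,"z":-0.02,"yaw":0}]'
python3 -m crank '[{"grip":0.09,"x":0,"y":0,"z":-0.03,"yaw":0},{"grip":0.09,"x":0,"y":0,"z":-0.06,"yaw":0},{"grip":0.09,"x":0,"y":0,"z":-0.1,"yaw":0},{"grip":0.09,"x":0,"y":0,"z":-0.13,"yaw":0},{"grip":0.09,"x":0,"y":0,"z":-0.13,"yaw":0}]' | sed -n 2,4p
python3 - <<'E'
from vis import *
print(state()["force"])
m,f=grab("wrist","w16"); print("cam",(-np.array(m["R"]).T@m["t"]).round(1))
for r in rects(m,f,[160,60,30],[180,255,255],137,50): print(r)
cv2.imwrite("pics/h2.png",f[:,:,::-1])
plan((425.2,124,200,90))
E
```

```text
time_s: 41.65
ee_pos: [645.4, 52.5, 109.0]
ee_rot: [-180.0, 0.0, 97.7]
force: [-0.3, 0.4, 0.4]
gripper_width: 70.1
gripper_force: 0.0
time_s: 42.07
ee_pos: [645.0, 52.5, 129.5]
ee_rot: [-179.9, -0.0, 97.7]
force: [0.5, -1.0, 0.3]
gripper_width: 90.0
gripper_force: 0.0
ee_pos: [648.7, 52.8, 269.0]
ee_rot: [179.1, 0.1, 97.7]
force: [0.8, -0.1, 1.2]
[ 0.7875484  -0.13355762  1.23046577]
cam [636.2 130.6 424.6]
(644.9, 57.3, 56, 25, 8.6, array([315., 225.]))
(468.3, 177.3, 16, 4, 1.4, array([69., 14.]))
(479.8, 184.4, 58, 15, -4.6, array([88.,  8.]))
at [647.4  52.7 265.4] 97.69
(425.2, 124, 200, 90) | x 0.0502 y -0.1053 z 0.0327 yaw 0.0671
(425.2, 124, 200, 90) | x 0.0430 y -0.1084 z 0.0327 yaw 0.0671
```

Retainer a hangs on the bar: crown at about (645,55), yaw 8.6° against the bar's 7.8°. Next is retainer b.

```bash
python3 -m crank '[{"grip":0.091,"x":0.01,"y":-0.03,"z":0.01,"yaw":0.067},{"grip":0.091,"x":0.0502,"y":-0.1053,"z":0.0327,"yaw":0.067},{"grip":0.091,"x":0.0502,"y":-0.1053,"z":0.0327,"yaw":0.067},{"grip":0.091,"x":0.0502,"y":-0.1053,"z":0.0327,"yaw":0.067},{"grip":0.091,"x":0.0502,"y":-0.1053,"z":0.0327,"yaw":0.067}]' | sed -n 2p
python3 -m crank '[{"grip":0.091,"x":0.015,"y":-0.04,"z":0.01,"yaw":0.067},{"grip":0.091,"x":0.03,"y":-0.075,"z":0.0327,"yaw":0.067},{"grip":0.091,"x":0.04,"y":-0.1,"z":0.0327,"yaw":0.067},{"grip":0.091,"x":0.043,"y":-0.1084,"z":0.0327,"yaw":0.067},{"grip":0.091,"x":0.043,"y":-0.1084,"z":0.0327,"yaw":0.067}]' | sed -n 2p
python3 -m crank '[{"grip":0.091,"x":0,"y":0,"z":0,"yaw":0},{"grip":0.091,"x":0,"y":0,"z":0,"yaw":0},{"grip":0.091,"x":0,"y":0,"z":0,"yaw":0},{"grip":0.091,"x":0,"y":0,"z":0,"yaw":0},{"grip":0.091,"x":0,"y":0,"z":0,"yaw":0}]' | sed -n 2,3p
python3 - <<'E'
from vis import *
m,f=grab("wrist","w17"); print("cam",(-np.array(m["R"]).T@m["t"]).round(1))
for r in rects(m,f,[160,60,30],[180,255,255],60,50): print("p2",r)
plan((425,203,110,91))
E
```

```text
ee_pos: [530.8, 88.6, 225.6]
ee_pos: [422.8, 124.1, 194.5]
ee_pos: [424.2, 123.6, 194.0]
ee_rot: [180.0, 0.0, 90.0]
cam [424.7 202.3 349.7]
p2 (422.6, 203.1, 58, 16, 0.7, array([319., 124.]))
at [423.9 123.6 194. ] 89.98
(425, 203, 110, 91) | x 0.0794 y 0.0011 z 0.0840 yaw -0.0178
```

```bash
python3 -m crank '[{"grip":0.091,"x":0.03,"y":-0.0013,"z":0.02,"yaw":-0.0125},{"grip":0.091,"x":0.055,"y":-0.0013,"z":0.05,"yaw":-0.0125},{"grip":0.091,"x":0.074,"y":-0.0013,"z":0.075,"yaw":-0.0125},{"grip":0.091,"x":0.0795,"y":-0.0013,"z":0.084,"yaw":-0.0125},{"grip":0.091,"x":0.0795,"y":-0.0013,"z":0.084,"yaw":-0.0125}]' | sed -n 2p
python3 -m crank '[{"grip":0.091,"x":0,"y":0,"z":0,"yaw":0},{"grip":0.091,"x":0,"y":0,"z":0,"yaw":0},{"grip":0.091,"x":0,"y":0,"z":0,"yaw":0},{"grip":0.091,"x":0,"y":0,"z":0,"yaw":0},{"grip":0.091,"x":0,"y":0,"z":0,"yaw":0}]' | sed -n 2,3p
python3 - <<'E'
from vis import *
plan((422.6,203.1,33,90.7))
E
```

```text
ee_pos: [420.7, 203.5, 108.0]
ee_pos: [422.5, 202.9, 111.0]
ee_rot: [179.9, -0.0, 90.7]
at [422.5 202.9 111. ] 90.68
(422.6, 203.1, 33, 90.7) | x 0.0002 y 0.0002 z 0.0780 yaw -0.0004
```

```bash
python3 -m crank '[{"grip":0.091,"x":0,"y":0,"z":0.025,"yaw":0},{"grip":0.091,"x":0,"y":0,"z":0.05,"yaw":0},{"grip":0.091,"x":0,"y":0,"z":0.066,"yaw":0},{"grip":0.091,"x":0,"y":0,"z":0.074,"yaw":0},{"grip":0.091,"x":0,"y":0,"z":0.078,"yaw":0}]' | sed -n 2,4p
python3 -m crank '[{"grip":0.08,"x":0,"y":0,"z":0,"yaw":0},{"grip":0.07,"x":0,"y":0,"z":0,"yaw":0},{"grip":0.05,"x":0,"y":0,"z":0,"yaw":0},{"grip":0.05,"x":0,"y":0,"z":0,"yaw":0},{"grip":0.05,"x":0,"y":0,"z":0,"yaw":0}]' 20 | tail -2
python3 -m crank '[{"grip":0.05,"x":0,"y":0,"z":0,"yaw":0},{"grip":0.05,"x":0,"y":0,"z":0,"yaw":0},{"grip":0.05,"x":0,"y":0,"z":0,"yaw":0},{"grip":0.05,"x":0,"y":0,"z":-0.004,"yaw":0},{"grip":0.05,"x":0,"y":0,"z":-0.01,"yaw":0}]' | tail -2
python3 -m crank '[{"grip":0.05,"x":0,"y":0,"z":-0.01,"yaw":0},{"grip":0.05,"x":0,"y":0,"z":-0.02,"yaw":0},{"grip":0.05,"x":0,"y":0,"z":-0.03,"yaw":0},{"grip":0.05,"x":0,"y":0,"z":-0.04,"yaw":0},{"grip":0.05,"x":0,"y":0,"z":-0.05,"yaw":0}]' | sed -n 2,6p
python3 -m crank '[{"grip":0.05,"x":0,"y":0,"z":-0.025,"yaw":0},{"grip":0.05,"x":0,"y":0,"z":-0.05,"yaw":0},{"grip":0.05,"x":0,"y":0,"z":-0.075,"yaw":0},{"grip":0.05,"x":0,"y":0,"z":-0.092,"yaw":0},{"grip":0.05,"x":0,"y":0,"z":-0.095,"yaw":0}]' | sed -n 2,6p
python3 - <<'E'
from vis import *
plan((637.3,112.1,185,97.7))
E
```

```text
ee_pos: [421.6, 202.9, 31.3]
ee_rot: [-179.9, 0.0, 90.7]
force: [0.7, 0.0, -0.4]
gripper_width: 60.4
gripper_force: 8.1
gripper_width: 59.7
gripper_force: 20.0
ee_pos: [421.8, 203.2, 92.8]
ee_rot: [-180.0, 0.0, 90.7]
force: [0.9, 0.4, -0.8]
gripper_width: 59.6
gripper_force: 20.0
ee_pos: [423.5, 204.0, 190.4]
ee_rot: [179.6, -0.1, 90.7]
force: [0.3, 0.7, -0.4]
gripper_width: 59.4
gripper_force: 20.0
at [423.5 204.  190.4] 90.73
(637.3, 112.1, 185, 97.7) | x -0.0473 y 0.1063 z 0.0027 yaw -0.0608
(637.3, 112.1, 185, 97.7) | x -0.0537 y 0.1032 z 0.0027 yaw -0.0608
```

```bash
python3 -m crank '[{"grip":0.05,"x":-0.0089,"y":0.02,"z":0,"yaw":-0.03},{"grip":0.05,"x":-0.02,"y":0.045,"z":0,"yaw":-0.0608},{"grip":0.05,"x":-0.0312,"y":0.07,"z":0,"yaw":-0.0608},{"grip":0.05,"x":-0.0423,"y":0.095,"z":0,"yaw":-0.0608},{"grip":0.05,"x":-0.0473,"y":0.1063,"z":0,"yaw":-0.0608}]' | sed -n 2p
python3 -m crank '[{"grip":0.05,"x":-0.0104,"y":0.02,"z":0,"yaw":-0.03},{"grip":0.05,"x":-0.0234,"y":0.045,"z":0,"yaw":-0.0608},{"grip":0.05,"x":-0.0364,"y":0.07,"z":0,"yaw":-0.0608},{"grip":0.05,"x":-0.0494,"y":0.095,"z":0,"yaw":-0.0608},{"grip":0.05,"x":-0.0537,"y":0.1045,"z":0,"yaw":-0.0608}]' | sed -n 2p
python3 -m crank '[{"grip":0.05,"x":0,"y":0,"z":0.008,"yaw":0},{"grip":0.05,"x":0,"y":0,"z":0.018,"yaw":0},{"grip":0.05,"x":0,"y":0,"z":0.024,"yaw":0},{"grip":0.05,"x":0,"y":0,"z":0.026,"yaw":0},{"grip":0.05,"x":0,"y":0,"z":0.026,"yaw":0}]' | sed -n 2p
python3 -m crank '[{"grip":0.05,"x":0,"y":0,"z":0,"yaw":0},{"grip":0.05,"x":0,"y":0,"z":0,"yaw":0},{"grip":0.05,"x":0,"y":0,"z":0,"yaw":0},{"grip":0.05,"x":0,"y":0,"z":0,"yaw":0},{"grip":0.05,"x":0,"y":0,"z":0,"yaw":0}]' | sed -n 2,3p
python3 - <<'E'
from vis import *
plan((637.3,112.1,112,97.7))
E
```

```text
ee_pos: [530.9, 156.0, 185.9]
ee_pos: [639.1, 110.0, 185.6]
ee_pos: [635.2, 112.0, 160.0]
ee_pos: [637.1, 111.5, 161.4]
ee_rot: [180.0, 0.0, 97.7]
at [637.1 111.5 161.4] 97.7
(637.3, 112.1, 112, 97.7) | x 0.0006 y 0.0003 z 0.0494 yaw -0.0000
```

```bash
python3 -m crank '[{"grip":0.05,"x":0.0005,"y":0.0001,"z":0.012,"yaw":0},{"grip":0.05,"x":0.0005,"y":0.0001,"z":0.024,"yaw":0},{"grip":0.05,"x":0.0005,"y":0.0001,"z":0.035,"yaw":0},{"grip":0.05,"x":0.0005,"y":0.0001,"z":0.042,"yaw":0},{"grip":0.05,"x":0.0005,"y":0.0001,"z":0.045,"yaw":0}]' | sed -n 2,4p
python3 -m crank '[{"grip":0.05,"x":0,"y":0,"z":0.001,"yaw":0},{"grip":0.05,"x":0,"y":0,"z":0.002,"yaw":0},{"grip":0.05,"x":0,"y":0,"z":0.003,"yaw":0},{"grip":0.05,"x":0,"y":0,"z":0.004,"yaw":0},{"grip":0.05,"x":0,"y":0,"z":0.005,"yaw":0}]' | sed -n 2,4p
python3 -m crank '[{"grip":0.05,"x":0,"y":0,"z":0.0004,"yaw":0},{"grip":0.05,"x":0,"y":0,"z":0.0008,"yaw":0},{"grip":0.05,"x":0,"y":0,"z":0.0012,"yaw":0},{"grip":0.05,"x":0,"y":0,"z":0.0014,"yaw":0},{"grip":0.05,"x":0,"y":0,"z":0.0015,"yaw":0}]' | sed -n 2,4p
```

```text
ee_pos: [636.3, 111.8, 114.6]
ee_rot: [-179.9, 0.0, 97.7]
force: [-0.3, -0.2, -0.7]
ee_pos: [637.3, 112.0, 111.4]
ee_rot: [179.9, 0.0, 97.7]
force: [0.1, 0.7, -0.6]
ee_pos: [637.1, 112.0, 109.8]
ee_rot: [180.0, 0.0, 97.7]
force: [-0.5, 0.1, 0.5]
```

```bash
python3 -m crank '[{"grip":0.05,"x":0,"y":0,"z":0.0003,"yaw":0},{"grip":0.05,"x":0,"y":0,"z":0.0006,"yaw":0},{"grip":0.05,"x":0,"y":0,"z":0.0009,"yaw":0},{"grip":0.05,"x":0,"y":0,"z":0.001,"yaw":0},{"grip":0.05,"x":0,"y":0,"z":0.001,"yaw":0}]' | sed -n 2,4p
python3 -m crank '[{"grip":0.05,"x":0,"y":0,"z":-0.0005,"yaw":0},{"grip":0.05,"x":0,"y":0,"z":-0.0005,"yaw":0},{"grip":0.06,"x":0,"y":0,"z":-0.0005,"yaw":0},{"grip":0.07,"x":0,"y":0,"z":-0.0005,"yaw":0},{"grip":0.085,"x":0,"y":0,"z":-0.0005,"yaw":0}]' | sed -n 2,5p
python3 -m crank '[{"grip":0.09,"x":0,"y":0,"z":0,"yaw":0},{"grip":0.09,"x":0,"y":0,"z":0,"yaw":0},{"grip":0.09,"x":0,"y":0,"z":0,"yaw":0},{"grip":0.09,"x":0,"y":0,"z":-0.01,"yaw":0},{"grip":0.09,"x":0,"y":0,"z":-0.02,"yaw":0}]'  | sed -n 2,5p
python3 -m crank '[{"grip":0.09,"x":0,"y":0,"z":-0.03,"yaw":0},{"grip":0.09,"x":0,"y":0,"z":-0.06,"yaw":0},{"grip":0.09,"x":0,"y":0,"z":-0.1,"yaw":0},{"grip":0.09,"x":0,"y":0,"z":-0.13,"yaw":0},{"grip":0.09,"x":0,"y":0,"z":-0.13,"yaw":0}]' | sed -n 2,4p
python3 - <<'E'
from vis import *
m,f=grab("wrist","w18"); print("cam",(-np.array(m["R"]).T@m["t"]).round(1))
for r in rects(m,f,[160,60,30],[180,255,255],137,50): print(r)
for r in rects(m,f,[160,60,30],[180,255,255],60,50): print(r)
plan((433,242,200,90))
E
```

```text
ee_pos: [637.2, 112.0, 109.6]
ee_rot: [179.9, 0.0, 97.7]
force: [-2.4, -0.7, 5.5]
ee_pos: [637.0, 112.0, 108.6]
ee_rot: [-180.0, 0.0, 97.7]
force: [0.3, -0.3, -0.2]
gripper_width: 69.9
ee_pos: [636.7, 111.9, 129.1]
ee_rot: [-179.9, 0.0, 97.7]
force: [0.2, -0.8, 0.6]
gripper_width: 90.1
ee_pos: [640.3, 112.5, 268.6]
ee_rot: [179.1, -0.0, 97.7]
force: [0.3, -0.4, 1.6]
cam [627.8 190.2 424.3]
(644.2, 62.2, 57, 34, 10.0, array([315., 294.]))
(636.8, 116.8, 57, 26, 9.5, array([315., 226.]))
(648.6, 27.8, 72, 43, 10.0, array([315., 294.]))
(639.3, 97.2, 72, 33, 9.5, array([315., 226.]))
at [639.  112.3 264.9] 97.7
(433, 242, 200, 90) | x 0.0781 y -0.0934 z 0.0325 yaw 0.0672
(433, 242, 200, 90) | x 0.0716 y -0.0984 z 0.0325 yaw 0.0672
```

Retainer b hangs too. Now retainer c.

```bash
python3 -m crank '[{"grip":0.091,"x":0.02,"y":-0.025,"z":0.01,"yaw":0.067},{"grip":0.091,"x":0.0781,"y":-0.0934,"z":0.0325,"yaw":0.067},{"grip":0.091,"x":0.0781,"y":-0.0934,"z":0.0325,"yaw":0.067},{"grip":0.091,"x":0.0781,"y":-0.0934,"z":0.0325,"yaw":0.067},{"grip":0.091,"x":0.0781,"y":-0.0934,"z":0.0325,"yaw":0.067}]' | sed -n 2p
python3 -m crank '[{"grip":0.091,"x":0.025,"y":-0.033,"z":0.01,"yaw":0.067},{"grip":0.091,"x":0.048,"y":-0.066,"z":0.0325,"yaw":0.067},{"grip":0.091,"x":0.065,"y":-0.09,"z":0.0325,"yaw":0.067},{"grip":0.091,"x":0.0716,"y":-0.0984,"z":0.0325,"yaw":0.067},{"grip":0.091,"x":0.0716,"y":-0.0984,"z":0.0325,"yaw":0.067}]' | sed -n 2p
python3 -m crank '[{"grip":0.091,"x":0,"y":0,"z":0,"yaw":0},{"grip":0.091,"x":0,"y":0,"z":0,"yaw":0},{"grip":0.091,"x":0,"y":0,"z":0,"yaw":0},{"grip":0.091,"x":0,"y":0,"z":0,"yaw":0},{"grip":0.091,"x":0,"y":0,"z":0,"yaw":0}]' | sed -n 2,3p
python3 - <<'E'
from vis import *
m,f=grab("wrist","w19"); print("cam",(-np.array(m["R"]).T@m["t"]).round(1))
for r in rects(m,f,[160,60,30],[180,255,255],60,50): print("p2",r); R=r
plan((R[0],R[1],110,90+R[4]))
E
```

```text
ee_pos: [530.9, 177.7, 225.6]
ee_pos: [430.5, 242.4, 194.3]
ee_pos: [431.9, 241.2, 194.0]
ee_rot: [180.0, 0.0, 90.0]
cam [432.5 320.  349.7]
p2 (430.5, 323.3, 58, 17, -10.2, array([319., 121.]))
at [431.7 241.3 194. ] 89.97
(430.5, 323.3, 110, 79.8) | x 0.0820 y -0.0012 z 0.0840 yaw 0.1774
```

```bash
python3 -m crank '[{"grip":0.091,"x":0.03,"y":-0.0012,"z":0.02,"yaw":0.1},{"grip":0.091,"x":0.055,"y":-0.0012,"z":0.05,"yaw":0.1774},{"grip":0.091,"x":0.074,"y":-0.0012,"z":0.075,"yaw":0.1774},{"grip":0.091,"x":0.082,"y":-0.0012,"z":0.083,"yaw":0.1774},{"grip":0.091,"x":0.082,"y":-0.0012,"z":0.083,"yaw":0.1774}]' | sed -n 2p
python3 -m crank '[{"grip":0.091,"x":0,"y":0,"z":0,"yaw":0},{"grip":0.091,"x":0,"y":0,"z":0,"yaw":0},{"grip":0.091,"x":0,"y":0,"z":0,"yaw":0},{"grip":0.091,"x":0,"y":0,"z":0,"yaw":0},{"grip":0.091,"x":0,"y":0,"z":0,"yaw":0}]' | sed -n 2,3p
python3 - <<'E'
from vis import *
plan((430.5,323.3,33,79.8))
E
```

```text
ee_pos: [428.8, 324.0, 108.9]
ee_pos: [430.3, 323.3, 112.1]
ee_rot: [179.9, -0.1, 79.8]
at [430.3 323.3 112.1] 79.81
(430.5, 323.3, 33, 79.8) | x 0.0000 y 0.0002 z 0.0791 yaw 0.0002
```

```bash
python3 -m crank '[{"grip":0.091,"x":0,"y":0,"z":0.025,"yaw":0},{"grip":0.091,"x":0,"y":0,"z":0.05,"yaw":0},{"grip":0.091,"x":0,"y":0,"z":0.066,"yaw":0},{"grip":0.091,"x":0,"y":0,"z":0.075,"yaw":0},{"grip":0.091,"x":0,"y":0,"z":0.079,"yaw":0}]' | sed -n 2,4p
python3 -m crank '[{"grip":0.08,"x":0,"y":0,"z":0,"yaw":0},{"grip":0.07,"x":0,"y":0,"z":0,"yaw":0},{"grip":0.05,"x":0,"y":0,"z":0,"yaw":0},{"grip":0.05,"x":0,"y":0,"z":0,"yaw":0},{"grip":0.05,"x":0,"y":0,"z":0,"yaw":0}]' 20 | tail -2
python3 -m crank '[{"grip":0.05,"x":0,"y":0,"z":0,"yaw":0},{"grip":0.05,"x":0,"y":0,"z":0,"yaw":0},{"grip":0.05,"x":0,"y":0,"z":0,"yaw":0},{"grip":0.05,"x":0,"y":0,"z":-0.004,"yaw":0},{"grip":0.05,"x":0,"y":0,"z":-0.01,"yaw":0}]' | tail -2
python3 -m crank '[{"grip":0.05,"x":0,"y":0,"z":-0.01,"yaw":0},{"grip":0.05,"x":0,"y":0,"z":-0.02,"yaw":0},{"grip":0.05,"x":0,"y":0,"z":-0.03,"yaw":0},{"grip":0.05,"x":0,"y":0,"z":-0.04,"yaw":0},{"grip":0.05,"x":0,"y":0,"z":-0.05,"yaw":0}]' | sed -n 2,6p
python3 -m crank '[{"grip":0.05,"x":0,"y":0,"z":-0.025,"yaw":0},{"grip":0.05,"x":0,"y":0,"z":-0.05,"yaw":0},{"grip":0.05,"x":0,"y":0,"z":-0.075,"yaw":0},{"grip":0.05,"x":0,"y":0,"z":-0.092,"yaw":0},{"grip":0.05,"x":0,"y":0,"z":-0.095,"yaw":0}]' | sed -n 2,6p
python3 - <<'E'
from vis import *
plan((629.2,171.6,188,97.7))
E
```

```text
ee_pos: [429.4, 323.1, 31.1]
ee_rot: [-179.9, 0.1, 79.8]
force: [0.4, 1.1, 0.5]
gripper_width: 60.8
gripper_force: 8.1
gripper_width: 59.6
gripper_force: 20.0
ee_pos: [429.9, 323.8, 93.4]
ee_rot: [180.0, -0.0, 79.9]
force: [-0.3, -1.0, -0.4]
gripper_width: 60.0
gripper_force: 20.0
ee_pos: [431.3, 324.8, 191.3]
ee_rot: [179.7, -0.3, 79.9]
force: [0.2, -0.2, -0.3]
gripper_width: 59.3
gripper_force: 20.0
at [431.3 324.8 191.3] 79.86
(629.2, 171.6, 188, 97.7) | x -0.0580 y 0.1109 z 0.0016 yaw -0.1557
(629.2, 171.6, 188, 97.7) | x -0.0745 y 0.1005 z 0.0016 yaw -0.1557
```

```bash
python3 -m crank '[{"grip":0.05,"x":-0.0105,"y":0.02,"z":0,"yaw":-0.05},{"grip":0.05,"x":-0.0235,"y":0.045,"z":0,"yaw":-0.1},{"grip":0.05,"x":-0.0366,"y":0.07,"z":0,"yaw":-0.1557},{"grip":0.05,"x":-0.05,"y":0.095,"z":0,"yaw":-0.1557},{"grip":0.05,"x":-0.058,"y":0.1109,"z":0,"yaw":-0.1557}]' | sed -n 2p
python3 -m crank '[{"grip":0.05,"x":-0.0148,"y":0.02,"z":0,"yaw":-0.05},{"grip":0.05,"x":-0.0334,"y":0.045,"z":0,"yaw":-0.1},{"grip":0.05,"x":-0.0519,"y":0.07,"z":0,"yaw":-0.1557},{"grip":0.05,"x":-0.067,"y":0.092,"z":0,"yaw":-0.1557},{"grip":0.05,"x":-0.0745,"y":0.1018,"z":0,"yaw":-0.1557}]' | sed -n 2p
python3 -m crank '[{"grip":0.05,"x":0,"y":0,"z":0.008,"yaw":0},{"grip":0.05,"x":0,"y":0,"z":0.018,"yaw":0},{"grip":0.05,"x":0,"y":0,"z":0.024,"yaw":0},{"grip":0.05,"x":0,"y":0,"z":0.026,"yaw":0},{"grip":0.05,"x":0,"y":0,"z":0.026,"yaw":0}]' | sed -n 2p
python3 -m crank '[{"grip":0.05,"x":0,"y":0,"z":0,"yaw":0},{"grip":0.05,"x":0,"y":0,"z":0,"yaw":0},{"grip":0.05,"x":0,"y":0,"z":0,"yaw":0},{"grip":0.05,"x":0,"y":0,"z":0,"yaw":0},{"grip":0.05,"x":0,"y":0,"z":0,"yaw":0}]' | sed -n 2,3p
python3 - <<'E'
from vis import *
plan((629.2,171.6,111.5,97.7))
E
```

```text
ee_pos: [530.0, 245.2, 186.3]
ee_pos: [630.8, 168.1, 185.9]
ee_pos: [627.2, 171.3, 159.9]
ee_pos: [629.0, 170.5, 161.4]
ee_rot: [180.0, 0.0, 97.7]
at [629.  170.5 161.4] 97.7
(629.2, 171.6, 111.5, 97.7) | x 0.0011 y 0.0003 z 0.0499 yaw 0.0001
```

```bash
python3 -m crank '[{"grip":0.05,"x":0.001,"y":0.0001,"z":0.012,"yaw":0},{"grip":0.05,"x":0.001,"y":0.0001,"z":0.024,"yaw":0},{"grip":0.05,"x":0.001,"y":0.0001,"z":0.035,"yaw":0},{"grip":0.05,"x":0.001,"y":0.0001,"z":0.042,"yaw":0},{"grip":0.05,"x":0.001,"y":0.0001,"z":0.045,"yaw":0}]' | sed -n 2,4p
python3 -m crank '[{"grip":0.05,"x":0,"y":0,"z":0.001,"yaw":0},{"grip":0.05,"x":0,"y":0,"z":0.002,"yaw":0},{"grip":0.05,"x":0,"y":0,"z":0.003,"yaw":0},{"grip":0.05,"x":0,"y":0,"z":0.004,"yaw":0},{"grip":0.05,"x":0,"y":0,"z":0.005,"yaw":0}]' | sed -n 2,4p
python3 -m crank '[{"grip":0.05,"x":0,"y":0,"z":0.0004,"yaw":0},{"grip":0.05,"x":0,"y":0,"z":0.0008,"yaw":0},{"grip":0.05,"x":0,"y":0,"z":0.0012,"yaw":0},{"grip":0.05,"x":0,"y":0,"z":0.0014,"yaw":0},{"grip":0.05,"x":0,"y":0,"z":0.0015,"yaw":0}]' | sed -n 2,4p
python3 -m crank '[{"grip":0.05,"x":0,"y":0,"z":0.0003,"yaw":0},{"grip":0.05,"x":0,"y":0,"z":0.0006,"yaw":0},{"grip":0.05,"x":0,"y":0,"z":0.0009,"yaw":0},{"grip":0.05,"x":0,"y":0,"z":0.001,"yaw":0},{"grip":0.05,"x":0,"y":0,"z":0.001,"yaw":0}]' | sed -n 2,4p
```

```text
ee_pos: [628.2, 171.2, 114.5]
ee_rot: [-179.9, 0.0, 97.7]
force: [0.9, 0.3, 1.4]
ee_pos: [629.2, 171.5, 111.5]
ee_rot: [179.9, -0.0, 97.7]
force: [0.2, -0.2, -0.4]
ee_pos: [628.9, 171.4, 109.8]
ee_rot: [180.0, 0.0, 97.7]
force: [-0.7, 0.0, 1.6]
ee_pos: [629.0, 171.4, 109.7]
ee_rot: [179.9, -0.0, 97.7]
force: [-1.7, -0.3, 5.6]
```

```bash
python3 -m crank '[{"grip":0.05,"x":0,"y":0,"z":-0.0005,"yaw":0},{"grip":0.05,"x":0,"y":0,"z":-0.0005,"yaw":0},{"grip":0.06,"x":0,"y":0,"z":-0.0005,"yaw":0},{"grip":0.07,"x":0,"y":0,"z":-0.0005,"yaw":0},{"grip":0.085,"x":0,"y":0,"z":-0.0005,"yaw":0}]' | sed -n 2,5p
python3 -m crank '[{"grip":0.09,"x":0,"y":0,"z":0,"yaw":0},{"grip":0.09,"x":0,"y":0,"z":0,"yaw":0},{"grip":0.09,"x":0,"y":0,"z":0,"yaw":0},{"grip":0.09,"x":0,"y":0,"z":-0.01,"yaw":0},{"grip":0.09,"x":0,"y":0,"z":-0.02,"yaw":0}]'  | sed -n 2,5p
python3 -m crank '[{"grip":0.09,"x":0,"y":0,"z":-0.03,"yaw":0},{"grip":0.09,"x":0,"y":0,"z":-0.06,"yaw":0},{"grip":0.09,"x":0,"y":0,"z":-0.1,"yaw":0},{"grip":0.09,"x":0,"y":0,"z":-0.13,"yaw":0},{"grip":0.09,"x":0,"y":0,"z":-0.13,"yaw":0}]' | sed -n 2,4p
python3 -m crank '[{"grip":0.05,"x":0,"y":0,"z":0,"yaw":0},{"grip":0.0,"x":0,"y":0,"z":0,"yaw":0},{"grip":0.0,"x":0,"y":0,"z":0,"yaw":0},{"grip":0.0,"x":0,"y":0,"z":0,"yaw":0},{"grip":0.0,"x":0,"y":0,"z":0,"yaw":0}]' | sed -n 2,4p
python3 - <<'E'
from vis import *
V=[]
for n in ("wrist","scene","side"):
    m,f=grab(n)
    if n=="wrist": np.savez("w20.npz",**m); cv2.imwrite("pics/w20.png",f[:,:,::-1])
    for r in rects(m,f,[160,60,30],[180,255,255],137,50): print(n,"pink",r)
    hsv=cv2.cvtColor(f,cv2.COLOR_RGB2HSV); mk=cv2.inRange(hsv,np.array([55,120,50]),np.array([75,255,255]))
    k,l,st,c=cv2.connectedComponentsWithStats(mk)
    u=proj(m,[[613.8,285.5,80]])[0]
    i=min(range(1,k),key=lambda i:np.hypot(*(c[i]-u))+(1e3 if st[i,4]<30 else 0)); print(n,u.round(1),c[i].round(1),st[i])
    V.append((m,c[i]))
A=[];b=[]
for m,c in V:
    K=np.array(m["intrinsics"])@np.c_[m["R"],m["t"]]
    for j in(0,1): r=K[j]-c[j]*K[2]; s=np.linalg.norm(r[:3]); A.append(r[:3]/s); b.append(-r[3]/s)
print(np.linalg.lstsq(np.array(A),np.array(b),rcond=None)[0].round(1))
A_=np.array(A)[:2];
plan((613.8,285.5,130,97.7))
E
```

```text
ee_pos: [628.9, 171.4, 108.6]
ee_rot: [-180.0, 0.0, 97.7]
force: [0.7, -0.1, -0.2]
gripper_width: 69.9
ee_pos: [628.6, 171.3, 129.1]
ee_rot: [-179.9, 0.0, 97.7]
force: [-0.5, 0.2, 0.2]
gripper_width: 89.8
ee_pos: [632.0, 172.2, 268.6]
ee_rot: [179.1, -0.1, 97.7]
force: [0.3, 0.4, 1.2]
ee_pos: [628.4, 171.3, 257.6]
ee_rot: [-179.9, 0.0, 97.7]
force: [0.1, -0.1, -0.3]
wrist pink (645.4, 53.4, 56, 19, 6.8, array([323., 375.]))
wrist pink (635.8, 121.7, 57, 35, 10.1, array([323., 299.]))
wrist pink (628.6, 176.3, 57, 26, 8.8, array([323., 229.]))
wrist [323.3  77.5] [322.7  79.9] [ 306   61   35   39 1051]
scene pink (642.7, 166.8, 69, 20, 3.9, array([391., 275.]))
scene pink (652.3, 50.6, 64, 15, 4.4, array([338., 275.]))
scene pink (647.3, 109.8, 71, 20, 5.6, array([364., 276.]))
scene [438.6 280.3] [437.3 278.6] [432 274  12  11  89]
side pink (624.7, 136.4, 185, 55, -81.8, array([232., 253.]))
side [194.2 322. ] [109.8 286. ] [  82  257   53   50 1220]
[662.2 299.9 166.8]
at [628.7 171.4 258.3] 97.7
(613.8, 285.5, 130, 97.7) | x 0.1151 y 0.0005 z 0.1283 yaw -0.0000
```

Run:
```python
from vis import *
V=[(dict(np.load("w20.npz")),(322.7,79.9)),(camera_model("scene"),(437.3,278.6))]
m,f=grab("side"); 
mk=cv2.inRange(cv2.cvtColor(f,cv2.COLOR_RGB2HSV),np.array([55,100,40]),np.array([80,255,255])); k,l,st,c=cv2.connectedComponentsWithStats(mk)
i=min(range(1,k),key=lambda i:np.hypot(*(c[i]-[195,317]))+(1e3 if st[i,4]<30 else 0)); print(c[i],st[i]); V.append((m,c[i]))
for S in (V,V[:2],V[::2]):
    A=[];b=[]
    for m,c in S:
        K=np.array(m["intrinsics"])@np.c_[m["R"],m["t"]]
        for j in(0,1): r=K[j]-c[j]*K[2]; s=np.linalg.norm(r[:3]); A.append(r[:3]/s); b.append(-r[3]/s)
    print(np.linalg.lstsq(np.array(A),np.array(b),rcond=None)[0].round(1))
print(ray(V[0][0],[V[0][1]],82).round(1))
```

```text
[195.8313253  316.85542169] [189 313  14   9  83]
[613.5 281.3  88.5]
[613.4 282.   86.6]
[612.9 282.1  89.8]
[[613.6 283.5  82. ]]
```

The button is at about (613.5,283), with its top between z≈80 and 90. I'll approach with closed fingers and press down while watching the force.

```bash
python3 -m crank '[{"grip":0.0,"x":0.04,"y":0,"z":0.02,"yaw":0},{"grip":0.0,"x":0.08,"y":0.0,"z":0.05,"yaw":0},{"grip":0.0,"x":0.105,"y":0.0005,"z":0.09,"yaw":0},{"grip":0.0,"x":0.113,"y":0.0005,"z":0.125,"yaw":0},{"grip":0.0,"x":0.113,"y":0.0005,"z":0.14,"yaw":0}]' | sed -n 2,5p
python3 -m crank '[{"grip":0.0,"x":0,"y":0,"z":0,"yaw":0},{"grip":0.0,"x":0,"y":0,"z":0,"yaw":0},{"grip":0.0,"x":0,"y":0,"z":0,"yaw":0},{"grip":0.0,"x":0,"y":0,"z":0,"yaw":0},{"grip":0.0,"x":0,"y":0,"z":0,"yaw":0}]' | sed -n 2,5p
python3 -m crank '[{"grip":0.0,"x":0,"y":0,"z":0.003,"yaw":0},{"grip":0.0,"x":0,"y":0,"z":0.006,"yaw":0},{"grip":0.0,"x":0,"y":0,"z":0.009,"yaw":0},{"grip":0.0,"x":0,"y":0,"z":0.010,"yaw":0},{"grip":0.0,"x":0,"y":0,"z":0.010,"yaw":0}]' | sed -n 2,5p
```

```text
ee_pos: [612.0, 285.7, 115.1]
ee_rot: [-179.8, 0.0, 97.9]
force: [-1.1, -0.8, 0.1]
gripper_width: 10.5
ee_pos: [615.7, 283.3, 121.6]
ee_rot: [179.8, -0.1, 97.6]
force: [0.2, -0.1, -0.1]
gripper_width: 0.5
ee_pos: [613.9, 283.2, 108.4]
ee_rot: [-179.9, 0.0, 97.7]
force: [-0.2, -0.8, 0.6]
gripper_width: 0.6
```

```bash
python3 -m crank '[{"grip":0.0,"x":0,"y":0,"z":0.002,"yaw":0},{"grip":0.0,"x":0,"y":0,"z":0.004,"yaw":0},{"grip":0.0,"x":0,"y":0,"z":0.006,"yaw":0},{"grip":0.0,"x":0,"y":0,"z":0.007,"yaw":0},{"grip":0.0,"x":0,"y":0,"z":0.007,"yaw":0}]' | sed -n 2,4p
python3 -m crank '[{"grip":0.0,"x":0,"y":0,"z":0.001,"yaw":0},{"grip":0.0,"x":0,"y":0,"z":0.002,"yaw":0},{"grip":0.0,"x":0,"y":0,"z":0.003,"yaw":0},{"grip":0.0,"x":0,"y":0,"z":0.003,"yaw":0},{"grip":0.0,"x":0,"y":0,"z":0.003,"yaw":0}]' | sed -n 2,4p
python3 -m crank '[{"grip":0.0,"x":0,"y":0,"z":0.001,"yaw":0},{"grip":0.0,"x":0,"y":0,"z":0.002,"yaw":0},{"grip":0.0,"x":0,"y":0,"z":0.003,"yaw":0},{"grip":0.0,"x":0,"y":0,"z":0.003,"yaw":0},{"grip":0.0,"x":0,"y":0,"z":0.003,"yaw":0}]' | sed -n 2,4p
```

```text
ee_pos: [614.4, 283.5, 102.3]
ee_rot: [180.0, -0.0, 97.7]
force: [0.3, -0.9, 3.2]
ee_pos: [614.4, 283.5, 100.3]
ee_rot: [179.9, -0.0, 97.7]
force: [-2.3, -0.9, 7.8]
ee_pos: [614.5, 283.6, 100.0]
ee_rot: [179.9, -0.0, 97.7]
force: [-4.8, -2.9, 19.8]
```

The force rose like a spring to about 5 N over roughly 6 mm, then climbed to 20 N at a hard stop, so the button went fully down. I'll retract and check everything with the last picture.

```bash
python3 -m crank '[{"grip":0.0,"x":0,"y":0,"z":0,"yaw":0},{"grip":0.0,"x":0,"y":0,"z":-0.01,"yaw":0},{"grip":0.0,"x":0,"y":0,"z":-0.03,"yaw":0},{"grip":0.0,"x":0,"y":0,"z":-0.06,"yaw":0},{"grip":0.0,"x":0,"y":0,"z":-0.1,"yaw":0}]' | sed -n 2,4p
python3 -m crank '[{"grip":0.0,"x":0,"y":-0.03,"z":-0.03,"yaw":0},{"grip":0.0,"x":0,"y":-0.07,"z":-0.06,"yaw":0},{"grip":0.0,"x":0,"y":-0.11,"z":-0.06,"yaw":0},{"grip":0.0,"x":0,"y":-0.15,"z":-0.06,"yaw":0},{"grip":0.0,"x":0,"y":-0.19,"z":-0.06,"yaw":0}]' | sed -n 2,4p
python3 -m crank '[{"grip":0.0,"x":0,"y":0,"z":0,"yaw":0},{"grip":0.0,"x":0,"y":0,"z":0,"yaw":0},{"grip":0.0,"x":0,"y":0,"z":0,"yaw":0},{"grip":0.0,"x":0,"y":0,"z":0,"yaw":0},{"grip":0.0,"x":0,"y":0,"z":0,"yaw":0}]' | sed -n 1,4p
python3 - <<'E'
from fit import *
m,f=grab("side"); m2,g=grab("scene")
a=cv2.resize(f[205:345,150:320],(400,330),interpolation=2); b=cv2.resize(f[180:260,340:440],(400,330),interpolation=2); c=cv2.resize(g[180:330,140:490],(800,270)[:2],interpolation=2)
cv2.imwrite("pics/final.png",np.vstack([np.hstack([a,b]),c])[:600,:,::-1])
V=look((455,-357,64),cams=("scene","side")); q,P=fit((455,-357,52),V,(15,15,5,10,3,3))
E
```

```text
ee_pos: [612.4, 282.6, 193.3]
ee_rot: [-179.6, 0.1, 97.7]
force: [1.1, 0.7, -0.3]
ee_pos: [426.8, 257.9, 256.0]
ee_rot: [180.0, -0.0, 97.7]
force: [0.5, -0.6, 0.4]
time_s: 64.55
ee_pos: [429.8, 258.7, 255.7]
ee_rot: [180.0, 0.0, 97.7]
force: [0.5, 0.2, -0.2]
scene [184. 204.] scene 1 (163, 192, 40, 26)
side [399. 200.] side 2 (383, 190, 33, 25)
[ 455.4 -357.7   50.4    5.1   -3.1    2.3] 0.253
[[-32, -46, 0, 427, -406, 46], [-32, -46, 24, 426, -407, 70], [-32, 46, 0, 419, -314, 50], [-32, 46, 24, 418, -315, 74], [32, -46, 0, 491, -400, 50], [32, -46, 24, 490, -401, 74], [32, 46, 0, 483, -309, 54], [32, 46, 24, 481, -310, 78]]
```

View pics/final.png

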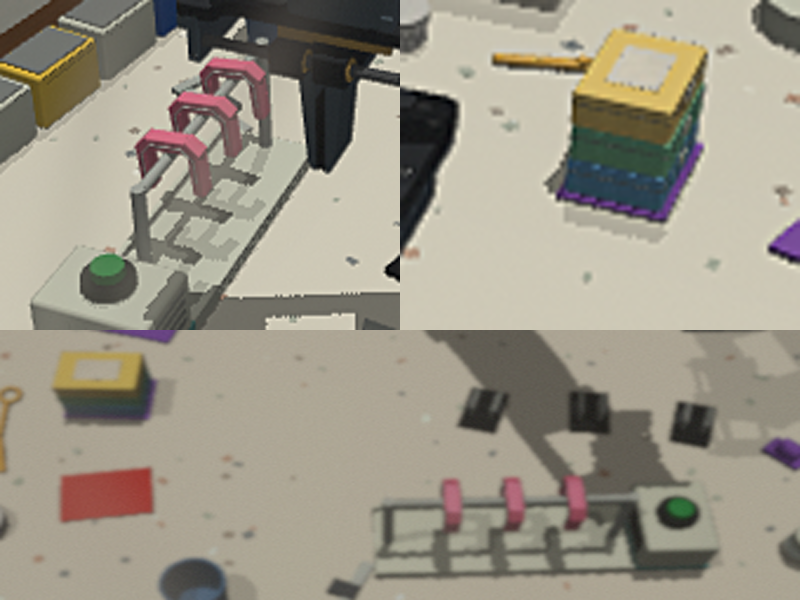

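The final picture shows all three retainers hanging level and apart on the bar, at crop (450,505), (513,505) and (573,505). The blue, green and yellow column is flush and squared to the pad, and the bystanders look to be in their original places. Handing in.

```bash
python3 -c "
from workcell import *
print(job_done())"
```

```text
the job is handed in; nothing more can be done
None
```

I've handed the job in, at about 65 s of the 210 s allowed: all three retainers hang apart on the bar, the start button was then pressed fully down, and the three cases are stacked squarely on the violet pad, with yellow restacked after it was knocked off.

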